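Put the sample pail and its mixing paddle away

ROBOT

A 7-joint arm with a two-finger parallel gripper is mounted at the origin on the work surface. World frame = base frame: x ahead of the robot, y to its left, z up, the work surface at z = 0. Lengths are in m, angles in rad, forces in N, time in s.
With the tool pointing down it reaches from about 0.35 to 0.9 m from the base axis. Payload 19.9 kg.
Tool frame: the origin (TCP) lies between the finger pads; the fingertips stand 17 mm ahead of it and the grasp point (between the pads) lies 2 mm behind it; z points along the fingers, y is the direction in which the jaws open and shut (so a half turn about z gives the same grasp; the last joint's range is limited). The gripper opens to 94 mm and grips with 3 to 60 N. Pads are 16 mm wide; open, the fingers measure 119 mm over their backs; the gripper's body (75 mm by 177 mm) begins 78 mm behind the grasp point.
Start: joints at [1.087, 0.417, -0.01, 1.614, 0.005, 1.111, -0.053], TCP at [0.268, -0.565, 0.222] pointing down, gripper open.
Joint ranges: [-2.81, 2.81], [-0.39, 2.02], [-1.27, 1.25], [0.06, 2.57], [-1.19, 4.33], [0.19, 2], [-2.82, 2.82]. Speed limits (rad/s): [1.89, 1.89, 2.39, 2.39, 3.01, 3.01, 3.01].

INTERFACE

Orientations are given as a unit quaternion [w, x, y, z].
In Python, from plant import r gives the robot as it stands. The module is installed in compiled form; this text tells all that it offers.
- The arm moves only by the tool carry_out, never from a script. Its argument "series" is a list of rows, each an object of numbers: "gripper": the finger opening in mm, from 0 to 94; "tx", "ty", "tz": the shift along the tool's x, y, z in mm; "wx", "wy", "wz": the turn, a rotation vector about the tool's x, y, z in rad. In form: [{"gripper": .., "tx": .., "ty": .., "tz": .., "wx": .., "wy": .., "wz": ..}, ...]. A call has 1 to 20 rows; each row shifts and turns the commanded pose from where the row before left it, along the tool's axes as they then stand; what a row does not reach is not made up. A row lasts 1/12 s, in which the tool goes at most 41.7 mm and 7.16 degrees, less where a joint would pass 70% of its speed; a pose out of reach is approached as far as the arm can. A call with a gripper value outside its range is refused whole. The fingers move at their own pace and stop on an object; "newtons" is the grip in N (left out, the last holds). Time passes only in rows, so rows that do not move let the fingers close. It gives the time, the measured TCP pose, the force and the opening at its end, in the units of the state.
- r.observe(): the state, without advancing time (a new reading comes with each control period).
- r.camera(name): name is "side" or "top" or "wrist"; returns the picture (420x560x3 uint8, red, green, blue); there is no depth.
- r.camera_model(name): a dict with "fx", "fy", "cx", "cy" (pixels), "extrinsics" (4x4, takes a point from camera to world coordinates); the wrist camera has in their place "mount" (4x4, takes a point from camera to tool coordinates, whose origin is the TCP and whose axes are the flange's). Camera axes: x right, y down, z forward; pixel columns grow to the right and rows downward; lengths in m; the calibration is good to about 2 mm. A picture is of the moment at which its call begins: read the wrist's pose just before it. camera_model takes no time and is no camera call.
- r.finish_job(): hands the job in, once; it reports no verdict.
Trained networks look in the newest picture that a camera, given by its name, has taken for a name from the list of things; names that differ only in an ending like _2 or _b are one class to them, and where a whole thing is asked for, a point or a joint stands for the part that bears it (a point fixed in the world has none). Each returns a list of dicts, best first, with "confidence" (0 to 1); they miss things now and then, are a little off and sometimes report something else, mostly with a low value. They report only what shows in the picture. A call takes as long as a camera call. They do not tell look-alikes from the thing itself.
- r.cut_out(camera, name): "mask" (420x560 bool, what is visible of it) and "rect" ([left, top, right, bottom] in pixels, round what is visible of it).
The state is a dict: "t": time; "joint_pos": joint angles; "dq": joint speeds; "joint_torque": joint torques, N m; "tcp_pos": TCP position; "tool_rot": TCP orientation; "force": force on the tool from outside, world axes, zero at the start; "moment": the same for the moment, N m; "gripper_width": finger opening in m.
Only numpy, scipy, OpenCV 4.12 (cv2) and the standard library are available. Lean on these libraries where they do the work, as an engineer would, in place of code of your own. Each camera call takes 0.05 s, during which the arm holds its last target.

TASK

Put the sampling set away: swing the pail's folded-down wire bail upright while the pail still stands on the bench, then lift the pail by the bail and hang it by the bail's straight bar in the dips of both prongs of the hanger stand, and let go of it. Then lay the mixing paddle's shaft along the clip rail, the middle of the shaft midway between the two clips (blade at either end), and press it down until the spring fingers of both clips snap around it and it is fully home. Keep the pail upright throughout and leave the beaker, the jar and the tip box where they are.

Things in the scene. Friction and masses are not known exactly. Their poses are not given: they have to be found in the camera images.
- pail: Open aluminium pail, loose, 85 mm high, outside diameter 90 mm at foot, 102 mm at rim, wall 4 mm, 0.3 to 0.55 kg. Origin: centre of its underside; z up its axis. The bail's pivots lie along its y axis, 78 mm above the origin, at y = +-58 mm. The folded bail points to the pail's -x, roughly towards the robot, and swings up over the pail towards +x.
- bail (a joint): Angle of the wire bail, rad: 0 = level, sticking out to the pail's -x; 1.57 = upright; 2.4 = stop on the far side. Starts folded, at 0.1 to 0.4. The hinge has light friction (0.03 N m), so the bail stays where it is left; about 0.6 N on the bar moves it.
- bail_bar (a point): Middle of the bail's straight bar. The bail is a square U of steel wire 5.6 mm thick; the bar lies 85 mm from the pivot axis, along the pail's y, straight for 92 mm. Its height over the bench, pail standing, is 78 mm + 85 mm x sin(bail angle). At joint 0 the point's axes are the pail's; they turn with the bail.
- stand: Fixed hanger stand: grey base 110 x 130 x 12 mm, post 16 mm thick, 230 mm high. Two parallel steel prongs 8 mm thick, at y = +-28 mm, reach 102 mm from the post to the stand's -x, roughly towards the robot; each has a flat-bottomed dip 18 mm long and an upturned tip. Origin: centre of the base's underside, on the post's axis; z up.
- prong_dip (a point): On the stand: the bar's middle when rightly hung: midway between the prongs, in the dips, 79 mm from the post, 215 mm above the bench. Axes are the stand's; the bar lies along y, across both prongs. Prong tips and rear rise 16 mm above it: bring the bar in from the -x side 25 mm or more higher, pail below the prongs, then lower. The 48 mm gap between the prongs is free for fingers.
- seat (a point): On the fixed clip rail: the shaft's middle when home, 45 mm above the bench; x = along the shaft, z up. Base 124 x 44 x 8 mm. Two clips 14 mm long, centred at x = +-45 mm; 76 mm between them is free down to the base. Lips 10 mm apart, 7 mm above the seat, flare to 26 mm at 17 mm above. Unpressed, a shaft sits 10 mm too high; snapping in takes about 12 N, then it stops.
- shaft_mid (a point): Mixing paddle, loose, lying flat, 0.09 to 0.14 kg. The point: middle of its round steel shaft, on the axis, 7 mm above the bench; x along the shaft. Shaft 14 mm thick, x = -75 to +75 mm; white flat blade 45 x 34 x 14 mm at the +x end (to +119 mm), black block 18 mm wide at the -x end (to -96 mm). Balances within 15 mm of this point.
- beaker: Bystander: loose glass beaker, 85 mm high, 66 mm wide. Origin: centre of its underside.
- jar: Bystander: loose amber jar with lid, 75 mm high, 56 mm wide. Origin: centre of its underside.
- tipbox: Bystander: loose grey box with clear lid, 80 x 115 x 73 mm. Origin: centre of its underside.
There are look-alikes about, which are no part of the job. Leave any yellow look-alike of the pail alone.

How it is judged:
On the way, in this order (a step that is already met when the one before it is completed fails the run):
1. the bail stands upright (1.2 to 1.95 rad) and the pail still stands on the bench (value of joint bail between 1.2 and 1.95 rad and height (world z) of pail below 0.012 m), for 0.2 s.
2. the pail is lifted more than 30 mm off the bench (height (world z) of pail above 0.03 m), for 0.2 s.
3. the pail hangs by its bar in the dips of both prongs and the gripper has let go (x of bail_bar in the frame of prong_dip between -0.02 and 0.02 m and y of bail_bar in the frame of prong_dip between -0.02 and 0.02 m and z of bail_bar in the frame of prong_dip between -0.012 and 0.012 m and contact force between pail and stand above 1.5 N and angle between pail's own z axis and vertical below 0.35 rad and contact force between the fingers and pail below 0.1 N), for 0.3 s.
4. the paddle's shaft is home in both clips (x of shaft_mid in the frame of seat between -0.02 and 0.02 m and y of shaft_mid in the frame of seat between -0.004 and 0.004 m and z of shaft_mid in the frame of seat between -0.004 and 0.004 m and angle between the x axis of shaft_mid and the x axis of seat, either way round below 0.08 rad), for 0.2 s.
At the end, for the whole second after the job is handed in: Pail at rest on the prongs: bar middle within 20 mm (x, y) and 12 mm (z) of the dip point, pail within 0.35 rad of upright. Shaft in both clips: middle within 20 mm along, 4 mm across and in height of the seat, within 0.08 rad of the rail, either way round. Gripper clear (all of step 3 and all of step 4 and linear speed of pail below 0.05 m/s and angular speed of pail below 0.5 rad/s); the robot touches nothing.
It fails at once if the pail is tipped by more than 0.7 rad (angle between pail's own z axis and vertical above 0.7 rad).
It fails at once if the beaker is pushed more than 30 mm or tipped over (distance of beaker from where it was at the start of the episode above 0.03 m or angle between beaker's own z axis and vertical above 0.5 rad).
It fails at once if the jar is pushed more than 30 mm or tipped over (distance of jar from where it was at the start of the episode above 0.03 m or angle between jar's own z axis and vertical above 0.5 rad).
It fails at once if the tip box is pushed more than 30 mm or tipped over (distance of tipbox from where it was at the start of the episode above 0.03 m or angle between tipbox's own z axis and vertical above 0.5 rad).
It also fails if it takes over 72 s, if anything falls off the work surface, if the arm or the gripper's body presses on something with over 40 N, if the wrist force passes 120 N, or if a joint passes its speed limit or range.

## Working session

There is one attempt and no reset: what is moved stays moved. The work goes in short steps, Python scripts to look and compute and a tool call to move; the robot and the scene stay as the last step left them, time stands still between calls to the robot, and variables do not carry over. Pictures are saved under pics/ and viewed, and the job is handed in when it is done.

Besides the shell and the picture viewer there is one more tool, called as name(argument=value, ...) on one line, values as JSON. carry_out: Moves the arm, as the interface text tells. Its arguments: {"type":"object","properties":{"series":{"type":"array"},"newtons":{"type":"number"}},"required":["series"]}

```bash
mkdir -p pics; ls; cat > h.py <<'E'
from plant import r
import numpy as np, cv2
def snap(cam,fn):
    im=r.camera(cam); cv2.imwrite('pics/'+fn,cv2.cvtColor(np.ascontiguousarray(im),cv2.COLOR_RGB2BGR)); return im
E
python3 - <<'E'
from h import *
s=r.observe()
for k,v in s.items(): print(k,np.round(v,4))
for c in ['side','top','wrist']:
    snap(c,c+'0.png'); m=r.camera_model(c); print(c,{k:np.round(v,4).tolist() for k,v in m.items()})
E
```

```text
pics
t 0.0
joint_pos [ 1.0865  0.418  -0.0103  1.6142  0.0047  1.1107 -0.053 ]
dq [-0.0006  0.0003  0.0003 -0.0009  0.0001 -0.0007 -0.0014]
joint_torque [-2.00000e-04 -8.51262e+01  6.38900e-01 -4.25990e+01 -4.88000e-02
  1.85000e-02  1.00000e-04]
tcp_pos [ 0.2677 -0.5644  0.2218]
tool_rot [-6.000e-04  9.756e-01  2.196e-01 -2.000e-04]
force [-0.7733 -0.3656 -0.1619]
moment [-0.0169 -0.0064  0.0088]
gripper_width 0.094
side {'fx': 461.4077, 'fy': 461.4077, 'cx': 273.3605, 'cy': 211.1898, 'extrinsics': [[-0.9981, -0.0532, 0.0299, 0.4903], [-0.0578, 0.6657, -0.7439, 1.1293], [0.0197, -0.7443, -0.6676, 1.0974], [0.0, 0.0, 0.0, 1.0]]}
top {'fx': 479.8985, 'fy': 479.8985, 'cx': 277.8881, 'cy': 206.5772, 'extrinsics': [[0.0026, -0.9927, 0.1207, 0.3813], [-1.0, -0.0034, -0.0065, 0.0703], [0.0069, -0.1207, -0.9927, 1.498], [0.0, 0.0, 0.0, 1.0]]}
wrist {'fx': 324.8841, 'fy': 324.8841, 'cx': 276.5833, 'cy': 211.3905, 'mount': [[0.0001, -0.9649, -0.2625, 0.0759], [1.0, 0.0001, 0.0001, 0.0007], [-0.0001, -0.2625, 0.9649, -0.1622], [0.0, 0.0, 0.0, 1.0]]}
```

View pics/side0.png

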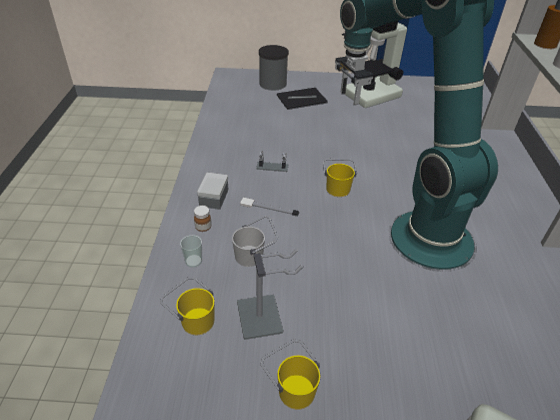

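View pics/top0.png

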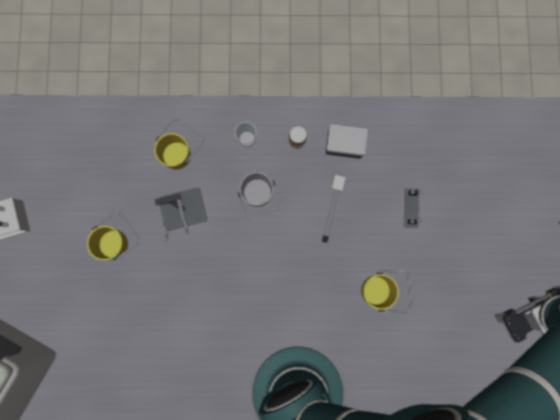

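View pics/wrist0.png

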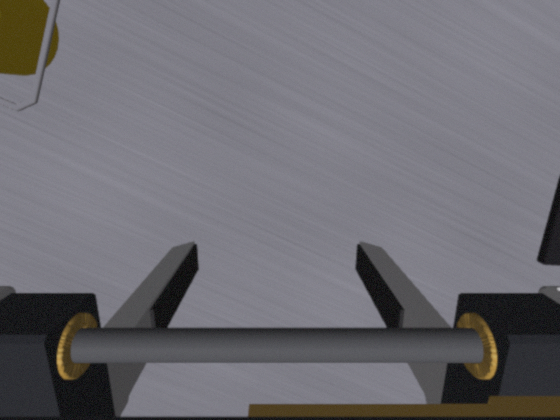

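The silver pail is at top (257,190), its bail drawn toward the robot at about (275,200). The stand is at (180,208), the paddle runs (338,183) to (325,239), and the rail is at (412,207). The yellow pails are look-alikes. Next I'll measure.

```bash
cat >> h.py <<'E'
def ray(cam,u,v,T=None):
    m=r.camera_model(cam); T=m['extrinsics'] if T is None else T
    T=np.array(T); d=np.array([(u-m['cx'])/m['fx'],(v-m['cy'])/m['fy'],1.]); return T[:3,3],T[:3,:3]@d
def onz(cam,u,v,z,T=None):
    o,d=ray(cam,u,v,T); return o+d*(z-o[2])/d[2]
def proj(cam,P,T=None):
    m=r.camera_model(cam); T=np.array(m['extrinsics'] if T is None else T)
    P=np.atleast_2d(P); c=(P-T[:3,3])@T[:3,:3]
    return np.c_[m['fx']*c[:,0]/c[:,2]+m['cx'], m['fy']*c[:,1]/c[:,2]+m['cy']]
def R(q):
    from scipy.spatial.transform import Rotation
    return Rotation.from_quat([q[1],q[2],q[3],q[0]]).as_matrix()
def tool(s=None):
    s=s or r.observe(); T=np.eye(4); T[:3,:3]=R(s['tool_rot']); T[:3,3]=s['tcp_pos']; return T
def wristT(s=None): return tool(s)@np.array(r.camera_model('wrist')['mount'])
E
python3 - <<'E'
from h import *
import pickle
out={}
for c in ['top','side']:
    im=cv2.imread(f'pics/{c}0.png')
    x0,x1,y0,y1=(140,440,105,255) if c=='top' else (150,360,140,350)
    k=2.6 if c=='top' else 2.8
    cv2.imwrite(f'pics/{c}0z.png',cv2.resize(im[y0:y1,x0:x1],None,fx=k,fy=k,interpolation=cv2.INTER_CUBIC))
    for n in ['pail','stand','seat','shaft_mid','beaker','jar','tipbox']:
        try: L=r.cut_out(c,n)
        except Exception as e: print(n,e); continue
        for q in L:
            ys,xs=np.nonzero(q['mask']); print(c,n,round(q['confidence'],2),np.round(q['rect']),xs.mean().round(1),ys.mean().round(1),len(xs))
        out[c,n]=L
pickle.dump(out,open('cut0.pkl','wb'))
E
```

```text
top pail 0.7 [153. 122. 201. 169.] 173.0 150.3 1084
top pail 0.69 [ 86. 210. 136. 261.] 108.8 241.1 1323
top pail 0.67 [361. 272. 411. 312.] 380.5 291.4 1102
top pail 0.65 [238. 174. 276. 206.] 255.3 188.6 951
top stand 0.68 [153. 186. 210. 238.] 180.4 209.1 1588
top seat 0.96 [401. 189. 419. 231.] 411.5 207.3 633
top shaft_mid 0.89 [321. 175. 343. 241.] 332.7 204.4 404
top beaker 0.8 [234. 124. 255. 146.] 245.1 133.7 430
top jar 0.75 [288. 126. 304. 150.] 296.7 137.6 322
top tipbox 0.75 [327. 124. 369. 161.] 345.3 141.4 1254
side pail 0.86 [164. 274. 217. 336.] 195.0 308.9 1592
side pail 0.83 [235. 222. 265. 266.] 247.8 244.5 1004
side pail 0.59 [321. 159. 356. 194.] 339.0 178.0 826
side pail 0.56 [267. 342. 319. 408.] 297.5 380.8 1904
side stand 0.96 [237. 250. 303. 340.] 262.0 303.0 2235
side seat 0.88 [256. 155. 288. 173.] 272.6 164.9 294
side shaft_mid 0.67 [240. 194. 299. 215.] 263.7 206.2 208
side beaker 0.61 [179. 237. 205. 269.] 191.7 250.7 590
side jar 0.82 [194. 209. 213. 233.] 202.0 218.7 387
side jar 0.74 [232. 215. 281. 268.] 248.9 243.9 1075
side tipbox 0.55 [197. 172. 228. 207.] 212.9 190.5 884
```

View pics/top0z.png

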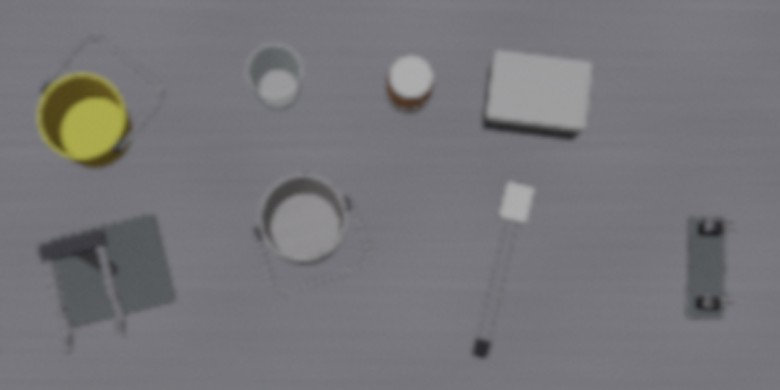

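View pics/side0z.png

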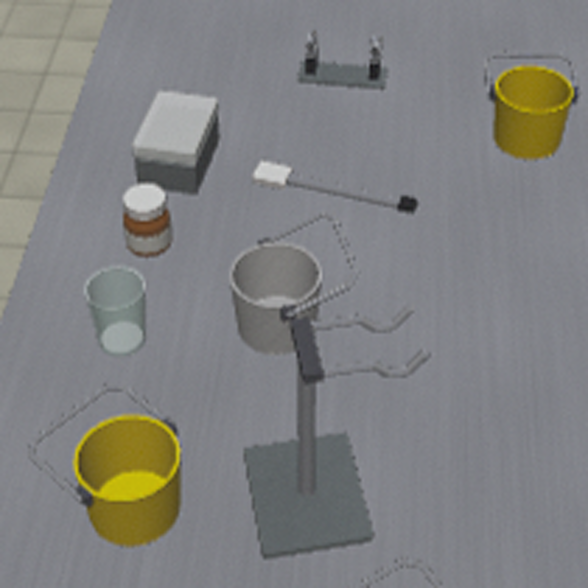

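```bash
python3 - <<'E'
from h import *
Z=lambda u,v:(140+u/2.6,105+v/2.6)
def p(n,u,v,z): print(n,np.round(onz('top',*Z(u,v),z),3))
p('ear R',348,203,.078);p('ear L',257,233,.078)
p('pail foot inside',305,228,.01)
p('bar end a',285,296,.105);p('bar end b',372,258,.105)
for q in [(155,214),(176,298),(73,325)]: p('base',*q,.012)
p('prong1 tip',69,345,.231);p('prong2 tip',122,328,.231);p('cross L',42,250,.23);p('cross R',105,235,.23)
p('blade',517,201,.014);p('black',481,348,.009)
p('clip1',709,228,.06);p('clip2',707,303,.06); p('seat ctr base',706,268,.008)
p('beaker top',275,73,.085);p('jar',410,76,.075);p('tip',540,90,.073)
S=lambda u,v:(150+u/2.8,140+v/2.8)
def ps(n,u,v,z): print('side',n,np.round(onz('side',*S(u,v),z),3))
for q in [(246,452),(347,434),(372,540),(263,556)]: ps('base',*q,.012)
ps('prong tip',412,312,.231);ps('prong tip',428,353,.231)
ps('ear',263,240,.078);ps('ear',290,313,.078)
ps('blade',271,173,.014);ps('black',408,204,.009)
ps('bar a',328,217,.105);ps('bar b',356,283,.105)
ps('clip',311,70,.008);ps('clip',374,78,.008)
E
```

```text
ear R [0.625 0.073 0.078]
ear L [0.589 0.178 0.078]
pail foot inside [0.606 0.125 0.01 ]
bar end a [0.514 0.143 0.105]
bar end b [0.558 0.046 0.105]
base [0.622 0.306 0.012]
base [0.52  0.278 0.012]
base [0.488 0.4   0.012]
prong1 tip [0.452 0.355 0.231]
prong2 tip [0.469 0.302 0.231]
cross L [0.549 0.386 0.23 ]
cross R [0.565 0.322 0.23 ]
blade [ 0.639 -0.131  0.014]
black [ 0.462 -0.086  0.009]
clip1 [ 0.6   -0.348  0.06 ]
clip2 [ 0.512 -0.343  0.06 ]
seat ctr base [ 0.559 -0.358  0.008]
beaker top [0.776 0.159 0.085]
jar [0.776 0.001 0.075]
tip [ 0.761 -0.151  0.073]
side base [0.619 0.317 0.012]
side base [0.516 0.287 0.012]
side base [0.484 0.413 0.012]
side base [0.588 0.438 0.012]
side prong tip [0.459 0.313 0.231]
side prong tip [0.444 0.362 0.231]
side ear [0.626 0.07  0.078]
side ear [0.585 0.181 0.078]
side blade [ 0.637 -0.121  0.014]
side black [ 0.46  -0.081  0.009]
side bar a [0.553 0.055 0.105]
side bar b [0.516 0.157 0.105]
side clip [ 0.604 -0.356  0.008]
side clip [ 0.514 -0.344  0.008]
```

carry_out(series=[{"wz": -0.123, "tz": -5}, {"wz": -0.123, "tz": -5}, {"wz": -0.123, "tz": -5}, {"wz": -0.123, "tz": -5}, {"wz": -0.123, "tz": -5}, {"wz": -0.123, "tz": -5}, {"wz": -0.123, "tz": -5}, {"wz": -0.123, "tz": -5}, {"wz": -0.123, "tz": -5}, {"wz": -0.123, "tz": -5}, {"wz": -0.123, "tz": -5}, {"wz": -0.123, "tz": -5}])

```text
invalid input at $.series[0]: expected keys gripper, tx, ty, tz, wx, wy, wz
```

carry_out(series=[{"ty": 40, "tx": 3.5}, {"ty": 40, "tx": 3.5}, {"ty": 40, "tx": 3.5}, {"ty": 40, "tx": 3.5}, {"ty": 40, "tx": 3.5}, {"ty": 40, "tx": 3.5}, {"ty": 40, "tx": 3.5}, {"ty": 40, "tx": 3.5}, {}, {}, {}])

```text
invalid input at $.series[0]: expected keys gripper, tx, ty, tz, wx, wy, wz
```

```bash
python3 - <<'E'
from h import *
import pickle
s=r.observe(); pickle.dump(s,open('s1.pkl','wb')); print(s['t'],s['tcp_pos'],s['tool_rot'],s['joint_pos'],s['dq'].round(3) if hasattr(s['dq'],'round') else s['dq'])
snap('wrist','w1.png')
print(proj('wrist',[[.558,-.349,.045],[.544,-.104,.007]],wristT(s)))
E
```

```text
0.85 [ 0.26777057 -0.5647266   0.22243791] [-1.85783470e-05  9.75594974e-01  2.19577880e-01 -2.87796304e-05] [ 1.08651951  0.41739403 -0.01028047  1.61357862  0.00470183  1.11069525
 -0.05299923] [-0.001  0.     0.    -0.     0.003 -0.    -0.001]
[[ 185.58508239 -245.77595476]
 [ -86.86594727 -345.08188095]]
```

View pics/w1.png

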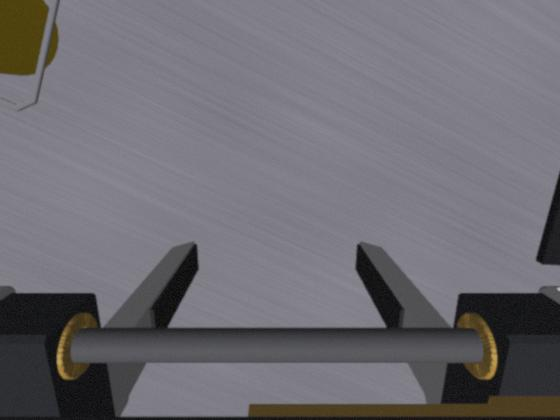

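The call was refused because every row needs all seven keys; the arm hasn't moved. I'll resend it in full.

carry_out(series=[{"gripper": 94, "tx": 0, "ty": 0, "tz": -5, "wx": 0, "wy": 0, "wz": -0.123}, {"gripper": 94, "tx": 0, "ty": 0, "tz": -5, "wx": 0, "wy": 0, "wz": -0.123}, {"gripper": 94, "tx": 0, "ty": 0, "tz": -5, "wx": 0, "wy": 0, "wz": -0.123}, {"gripper": 94, "tx": 0, "ty": 0, "tz": -5, "wx": 0, "wy": 0, "wz": -0.123}, {"gripper": 94, "tx": 0, "ty": 0, "tz": -5, "wx": 0, "wy": 0, "wz": -0.123}, {"gripper": 94, "tx": 0, "ty": 0, "tz": -5, "wx": 0, "wy": 0, "wz": -0.123}, {"gripper": 94, "tx": 0, "ty": 0, "tz": -5, "wx": 0, "wy": 0, "wz": -0.123}, {"gripper": 94, "tx": 0, "ty": 0, "tz": -5, "wx": 0, "wy": 0, "wz": -0.123}, {"gripper": 94, "tx": 0, "ty": 0, "tz": -5, "wx": 0, "wy": 0, "wz": -0.123}, {"gripper": 94, "tx": 0, "ty": 0, "tz": -5, "wx": 0, "wy": 0, "wz": -0.123}, {"gripper": 94, "tx": 0, "ty": 0, "tz": -5, "wx": 0, "wy": 0, "wz": -0.123}, {"gripper": 94, "tx": 0, "ty": 0, "tz": -5, "wx": 0, "wy": 0, "wz": -0.123}])

```text
t: 1.9
tcp_pos: [0.2677, -0.5647, 0.2827]
tool_rot: [-0.0, 0.572, 0.821, -0.0]
force: [0.5, 0.4, -0.0]
gripper_width: 0.094
```

carry_out(series=[{"gripper": 94, "tx": 3.5, "ty": 40, "tz": 0, "wx": 0, "wy": 0, "wz": 0}, {"gripper": 94, "tx": 3.5, "ty": 40, "tz": 0, "wx": 0, "wy": 0, "wz": 0}, {"gripper": 94, "tx": 3.5, "ty": 40, "tz": 0, "wx": 0, "wy": 0, "wz": 0}, {"gripper": 94, "tx": 3.5, "ty": 40, "tz": 0, "wx": 0, "wy": 0, "wz": 0}, {"gripper": 94, "tx": 3.5, "ty": 40, "tz": 0, "wx": 0, "wy": 0, "wz": 0}, {"gripper": 94, "tx": 3.5, "ty": 40, "tz": 0, "wx": 0, "wy": 0, "wz": 0}, {"gripper": 94, "tx": 3.5, "ty": 40, "tz": 0, "wx": 0, "wy": 0, "wz": 0}, {"gripper": 94, "tx": 3.5, "ty": 40, "tz": 0, "wx": 0, "wy": 0, "wz": 0}, {"gripper": 94, "tx": 0, "ty": 0, "tz": 0, "wx": 0, "wy": 0, "wz": 0}, {"gripper": 94, "tx": 0, "ty": 0, "tz": 0, "wx": 0, "wy": 0, "wz": 0}])

```text
t: 2.73
tcp_pos: [0.5611, -0.4271, 0.2817]
tool_rot: [-0.0, 0.572, 0.82, 0.001]
force: [-0.1, -0.9, -0.2]
gripper_width: 0.0943
```

```bash
python3 - <<'E'
from h import *
import pickle
s=r.observe(); pickle.dump(s,open('s1.pkl','wb')); print(s['t'],s['tcp_pos'],s['tool_rot'],s['joint_pos'],np.round(s['dq'],3))
snap('wrist','w1.png')
print(proj('wrist',[[.558,-.349,.045],[.544,-.104,.007]],wristT(s)))
E
```

```text
2.7333 [ 0.56113809 -0.42713469  0.28174114] [-3.74565967e-04  5.72435797e-01  8.19949292e-01  5.26365855e-04] [ 0.8359395   0.54940544 -0.35943657  1.30358118  0.18948758  1.32256712
  0.83045953] [ 0.052 -0.024  0.035  0.022  0.004 -0.004  0.016]
[[296.96175146 124.14209445]
 [362.56296497 -94.94694086]]
```

View pics/w1.png

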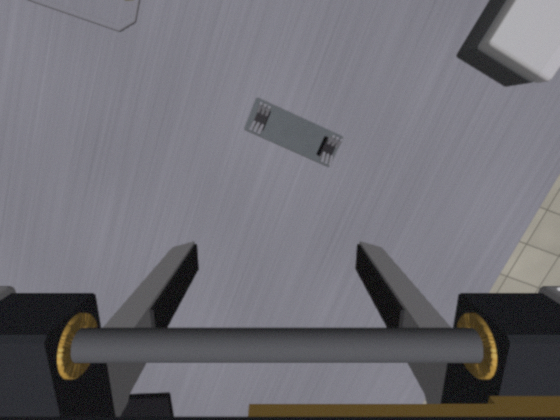

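The rail is at pixels (260,100) to (340,165), with the clips at (260,118) and (330,148). I'll extract its pose with the network mask.

```bash
python3 - <<'E'
from h import *
import pickle
s=pickle.load(open('s1.pkl','rb')); T=wristT(s)
L=r.cut_out('wrist','seat')
for q in L:
    ys,xs=np.nonzero(q['mask']); print(q['confidence'],q['rect'],len(xs))
m=L[0]['mask'].astype(np.uint8)
# project a dense hull onto z=.008 plane
c=max(cv2.findContours(m,0,1)[0],key=cv2.contourArea)[:,0]
P=np.array([onz('wrist',u,v,.008,T)[:2] for u,v in c])
(cx,cy),(w,h),a=cv2.minAreaRect((P*1000).astype(np.float32)); print(cx,cy,w,h,a)
im=cv2.imread('pics/w1.png')[80:190,230:370]; cv2.imwrite('pics/w1z.png',cv2.resize(im,None,fx=5,fy=5,interpolation=cv2.INTER_CUBIC))
E
```

```text
0.61 [245.4, 100.3, 344.9, 166.0] 3332
560.3116455078125 -359.9515075683594 45.818817138671875 124.89781951904297 86.05841064453125
```

View pics/w1z.png

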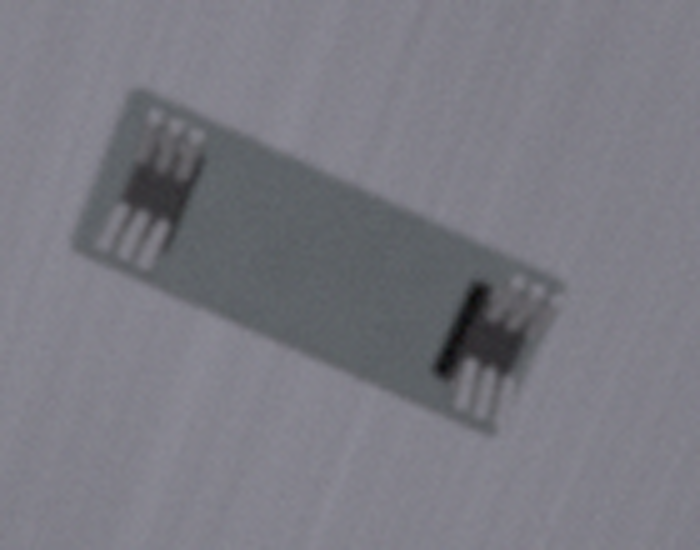

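carry_out(series=[{"gripper": 94, "tx": 37.5, "ty": 13.5, "tz": 0, "wx": 0, "wy": 0, "wz": 0}, {"gripper": 94, "tx": 37.5, "ty": 13.5, "tz": 0, "wx": 0, "wy": 0, "wz": 0}, {"gripper": 94, "tx": 37.5, "ty": 13.5, "tz": 0, "wx": 0, "wy": 0, "wz": 0}, {"gripper": 94, "tx": 37.5, "ty": 13.5, "tz": 0, "wx": 0, "wy": 0, "wz": 0}, {"gripper": 94, "tx": 37.5, "ty": 13.5, "tz": 0, "wx": 0, "wy": 0, "wz": 0}, {"gripper": 94, "tx": 37.5, "ty": 13.5, "tz": 0, "wx": 0, "wy": 0, "wz": 0}, {"gripper": 94, "tx": 37.5, "ty": 13.5, "tz": 0, "wx": 0, "wy": 0, "wz": 0}, {"gripper": 94, "tx": 37.5, "ty": 13.5, "tz": 0, "wx": 0, "wy": 0, "wz": 0}, {"gripper": 94, "tx": 37.5, "ty": 13.5, "tz": 0, "wx": 0, "wy": 0, "wz": 0}, {"gripper": 94, "tx": 37.5, "ty": 13.5, "tz": 0, "wx": 0, "wy": 0, "wz": 0}, {"gripper": 94, "tx": 37.5, "ty": 13.5, "tz": 0, "wx": 0, "wy": 0, "wz": 0}, {"gripper": 94, "tx": 0, "ty": 0, "tz": 0, "wx": 0, "wy": 0, "wz": 0}, {"gripper": 94, "tx": 0, "ty": 0, "tz": 0, "wx": 0, "wy": 0, "wz": 0}])

```text
t: 3.92
tcp_pos: [0.5577, 0.01, 0.2829]
tool_rot: [0.0, 0.573, 0.819, 0.0]
force: [0.5, -1.4, -0.9]
gripper_width: 0.0936
```

```bash
python3 - <<'E'
from h import *
import pickle
s=r.observe(); pickle.dump(s,open('s2.pkl','wb')); print(s['t'],s['tcp_pos'],s['tool_rot'],s['joint_pos'])
snap('wrist','w2.png')
E
```

```text
3.9167 [0.55765172 0.00997693 0.28287641] [3.64134605e-04 5.73329246e-01 8.19324990e-01 6.01623524e-05] [ 0.37873398  0.28603469 -0.55052549  1.69654363  0.1592877   1.20313983
  0.13860699]
```

View pics/w2.png

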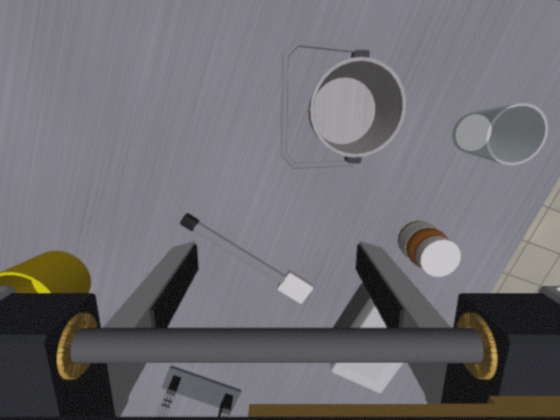

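The view shows the pail rim at (358,108) and ears at (361,55) and (352,158). The bail bar is near column 284, with its shadow beside it. The paddle runs from (190,222) to (295,288). I'll zoom in.

```bash
python3 - <<'E'
import cv2
im=cv2.imread('pics/w2.png')
cv2.imwrite('pics/w2a.png',cv2.resize(im[35:175,270:420],None,fx=4,fy=4,interpolation=cv2.INTER_CUBIC))
cv2.imwrite('pics/w2b.png',cv2.resize(im[205:310,170:330],None,fx=4,fy=4,interpolation=cv2.INTER_CUBIC))
E
```

```text
(no output)
```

View pics/w2a.png

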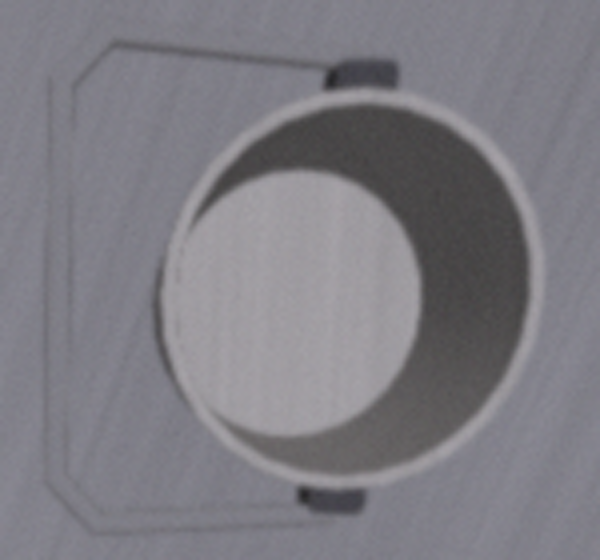

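View pics/w2b.png

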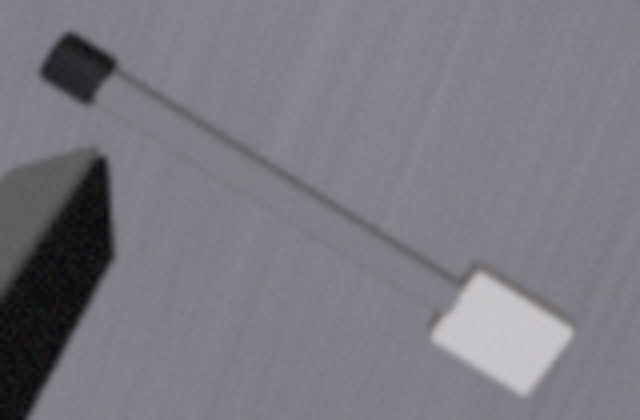

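```bash
python3 - <<'E'
from h import *
import pickle
from scipy.optimize import least_squares
s=pickle.load(open('s2.pkl','rb')); T=wristT(s); 
def ptsW(p):
    x,y,w,a=p; c,sn=np.cos(w),np.sin(w); Rz=np.array([[c,-sn,0],[sn,c,0],[0,0,1]])
    L=[[0,0,.085],[0,.060,.078],[0,-.060,.078]]
    for yy in(.046,-.046): L.append([-.085*np.cos(a),yy,.078+.085*np.sin(a)])
    return np.array(L)@Rz.T+[x,y,0]
ob=np.array([[358,107.2],[361.3,53.3],[353.3,159.8],[285.4,57],[284.5,155]])
w=np.array([[1,1],[1,1],[1,1],[1,.2],[1,.2]])
for a0 in(.1,.4):
    f=least_squares(lambda p:((proj('wrist',ptsW(p),T)-ob)*w).ravel(),[.607,.126,.35,a0]); print(f.x.round(4),f.cost)
    print((proj('wrist',ptsW(f.x),T)-ob).round(1).tolist()); print(ptsW(f.x).round(4)[3:].mean(0))
Z=lambda u,v:(170+u/4,205+v/4)
P=lambda u,v,z:onz('wrist',*Z(u,v),z,T)
b=P(503,330,.014); k=P(78,68,.009+.0);print('blade',b,'black',k)
for u1,v1,u2,v2 in[(115,70,460,284),(92,104,437,316)]: print(P(u1,v1,.007)[:2],P(u2,v2,.007)[:2])
e1=(P(115,70,.007)+P(92,104,.007))/2; e2=(P(460,284,.007)+P(437,316,.007))/2
print('shaft ends',e1,e2,(e1+e2)/2,np.linalg.norm(e1-e2),np.arctan2(*(e2-e1)[1::-1]))
E
```

```text
[0.608  0.1241 0.3448 0.394 ] 27.87004815964019
[[0.5, 1.5], [-0.3, -5.4], [-0.1, 4.9], [0.1, -1.0], [-0.1, -0.4]]
[0.53415 0.0976  0.1106 ]
[0.608  0.1241 0.3448 0.394 ] 27.87004815964776
[[0.5, 1.5], [-0.3, -5.4], [-0.1, 4.9], [0.1, -1.0], [-0.1, -0.4]]
[0.53415 0.0976  0.1106 ]
blade [ 0.63813789 -0.12884905  0.014     ] black [ 0.46285871 -0.08718889  0.009     ]
[ 0.47500555 -0.08420517] [ 0.61821531 -0.12010454]
[ 0.4709127  -0.09914758] [ 0.61472927 -0.13526923]
shaft ends [ 0.47295913 -0.09167637  0.007     ] [ 0.61647229 -0.12768689  0.007     ] [ 0.54471571 -0.10968163  0.007     ] 0.1479621078397154 -0.24584559049792934
```

carry_out(series=[{"gripper": 30, "tx": 30, "ty": 2.5, "tz": 0, "wx": 0, "wy": 0, "wz": 0}, {"gripper": 30, "tx": 30, "ty": 2.5, "tz": 0, "wx": 0, "wy": 0, "wz": 0}, {"gripper": 30, "tx": 30, "ty": 2.5, "tz": 0, "wx": 0, "wy": 0, "wz": 0}, {"gripper": 30, "tx": 0, "ty": 0, "tz": 30, "wx": 0, "wy": 0, "wz": 0}, {"gripper": 30, "tx": 0, "ty": 0, "tz": 30, "wx": 0, "wy": 0, "wz": 0}, {"gripper": 30, "tx": 0, "ty": 0, "tz": 30, "wx": 0, "wy": 0, "wz": 0}, {"gripper": 30, "tx": 0, "ty": 0, "tz": 30, "wx": 0, "wy": 0, "wz": 0}, {"gripper": 30, "tx": 0, "ty": 0, "tz": 10, "wx": 0, "wy": 0, "wz": 0}, {"gripper": 30, "tx": 0, "ty": 0, "tz": 0, "wx": 0, "wy": 0, "wz": 0}, {"gripper": 30, "tx": 0, "ty": 0, "tz": 0, "wx": 0, "wy": 0, "wz": 0}])

```text
t: 4.8
tcp_pos: [0.5349, 0.0953, 0.1533]
tool_rot: [0.0, 0.575, 0.818, 0.0]
force: [-0.5, -0.5, 0.3]
gripper_width: 0.0315
```

```bash
python3 - <<'E'
from h import *
import pickle
s=r.observe(); pickle.dump(s,open('s3.pkl','wb')); print(s['t'],s['tcp_pos'],s['tool_rot'],s['gripper_width'])
snap('wrist','w3.png')
print(proj('wrist',[[.534,.0975,.1106]],wristT(s)))
E
```

```text
4.8 [0.53490925 0.09534426 0.1533226 ] [9.41593136e-05 5.74690171e-01 8.18371063e-01 3.57893759e-05] 0.03147998756165398
[[276.99696778 236.5880695 ]]
```

View pics/w3.png

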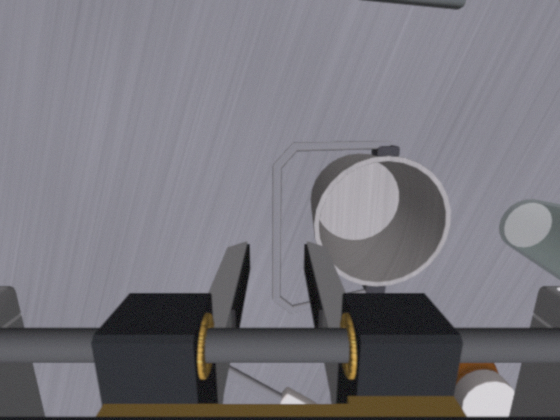

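carry_out(series=[{"gripper": 30, "tx": 2, "ty": 0, "tz": 15, "wx": 0, "wy": 0, "wz": 0}, {"gripper": 30, "tx": 0, "ty": 0, "tz": 15, "wx": 0, "wy": 0, "wz": 0}, {"gripper": 30, "tx": 0, "ty": 0, "tz": 14, "wx": 0, "wy": 0, "wz": 0}, {"gripper": 30, "tx": 0, "ty": 0, "tz": 0, "wx": 0, "wy": 0, "wz": 0}, {"gripper": 0, "tx": 0, "ty": 0, "tz": 0, "wx": 0, "wy": 0, "wz": 0}, {"gripper": 0, "tx": 0, "ty": 0, "tz": 0, "wx": 0, "wy": 0, "wz": 0}, {"gripper": 0, "tx": 0, "ty": 0, "tz": 0, "wx": 0, "wy": 0, "wz": 0}, {"gripper": 0, "tx": 0, "ty": 0, "tz": 0, "wx": 0, "wy": 0, "wz": 0}], newtons=4)

```text
t: 5.52
tcp_pos: [0.5342, 0.0982, 0.1095]
tool_rot: [0.001, 0.574, 0.819, 0.0]
force: [-0.4, -0.6, 0.3]
gripper_width: 0.0065
```

```bash
python3 - <<'E'
from h import *
s=r.observe(); print(s['t'],s['tcp_pos'],s['force'],s['gripper_width'])
snap('wrist','w4.png'); snap('side','s4.png')
a0=.394;n=13
A=np.linspace(a0,1.57,n+1)
for i in range(n): print(i,'ty',(85*(np.cos(A[i])-np.cos(A[i+1]))).round(1),'tz',(-85*(np.sin(A[i+1])-np.sin(A[i]))).round(1))
im=cv2.imread('pics/s4.png'); cv2.imwrite('pics/s4z.png',cv2.resize(im[180:360,180:360],None,fx=3.3,fy=3.3,interpolation=cv2.INTER_CUBIC))
E
```

```text
5.5167 [0.53420395 0.09816618 0.10946654] [-0.3894304  -0.58056162  0.29728069] 0.006488517695795787
0 ty 3.3 tz -7.0
1 ty 3.9 tz -6.6
2 ty 4.5 tz -6.3
3 ty 5.0 tz -5.8
4 ty 5.5 tz -5.3
5 ty 6.0 tz -4.8
6 ty 6.4 tz -4.3
7 ty 6.8 tz -3.7
8 ty 7.1 tz -3.0
9 ty 7.3 tz -2.4
10 ty 7.5 tz -1.7
11 ty 7.6 tz -1.0
12 ty 7.7 tz -0.4
```

View pics/w4.png

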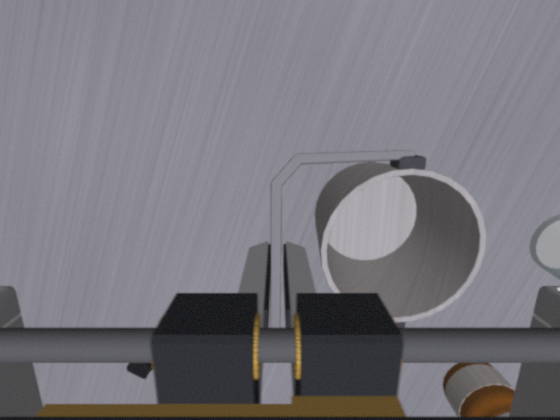

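View pics/s4z.png

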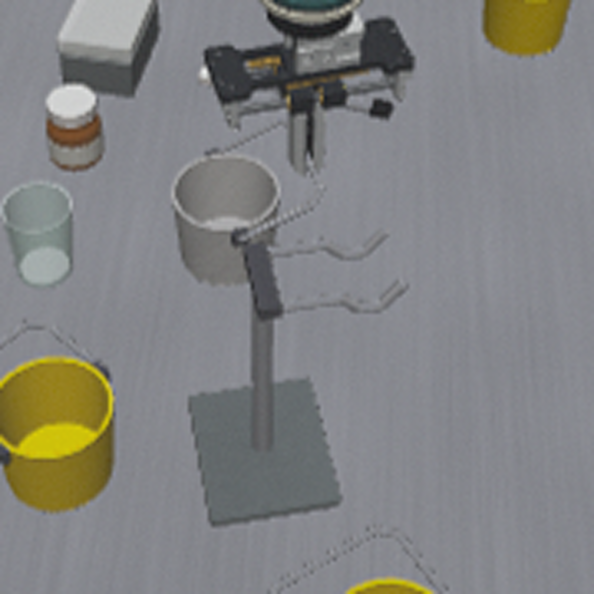

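The bar is between the pads with the opening at 6.5 mm. Next I swing the bail up along the arc.

carry_out(series=[{"gripper": 0, "tx": 0, "ty": 3.3, "tz": -7, "wx": 0, "wy": 0, "wz": 0}, {"gripper": 0, "tx": 0, "ty": 3.9, "tz": -6.6, "wx": 0, "wy": 0, "wz": 0}, {"gripper": 0, "tx": 0, "ty": 4.5, "tz": -6.3, "wx": 0, "wy": 0, "wz": 0}, {"gripper": 0, "tx": 0, "ty": 5, "tz": -5.8, "wx": 0, "wy": 0, "wz": 0}, {"gripper": 0, "tx": 0, "ty": 5.5, "tz": -5.3, "wx": 0, "wy": 0, "wz": 0}, {"gripper": 0, "tx": 0, "ty": 6, "tz": -4.8, "wx": 0, "wy": 0, "wz": 0}, {"gripper": 0, "tx": 0, "ty": 6.4, "tz": -4.3, "wx": 0, "wy": 0, "wz": 0}, {"gripper": 0, "tx": 0, "ty": 6.8, "tz": -3.7, "wx": 0, "wy": 0, "wz": 0}, {"gripper": 0, "tx": 0, "ty": 0, "tz": 0, "wx": 0, "wy": 0, "wz": 0}])

```text
t: 6.37
tcp_pos: [0.5742, 0.1131, 0.1532]
tool_rot: [0.0, 0.574, 0.819, 0.001]
force: [-3.9, -1.6, 5.7]
gripper_width: 0.0056
```

```bash
python3 - <<'E'
from h import *
s=r.observe(); print(s['t'],s['tcp_pos'],s['force'],s['gripper_width'])
snap('side','s5.png')
im=cv2.imread('pics/s5.png'); cv2.imwrite('pics/s5z.png',cv2.resize(im[180:360,180:360],None,fx=3.3,fy=3.3,interpolation=cv2.INTER_CUBIC))
E
```

```text
6.3667 [0.57417871 0.11305103 0.15323014] [-3.90225646 -1.57121218  5.69450788] 0.0055954640072478756
```

View pics/s5z.png

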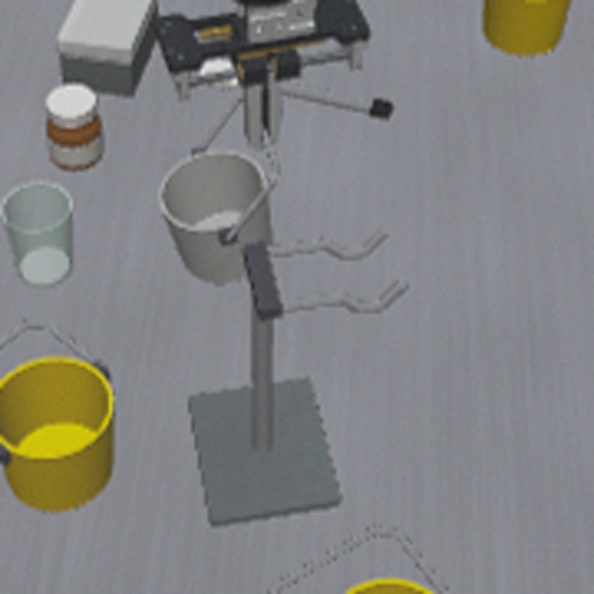

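The pail has tipped slightly, because the bail is being pushed inward along its arms (force −3.9, −1.6, +5.7 N). I'll relieve that by backing out along the arms a few millimetres.

carry_out(series=[{"gripper": 0, "tx": 0, "ty": -1, "tz": -2, "wx": 0, "wy": 0, "wz": 0}, {"gripper": 0, "tx": 0, "ty": -1, "tz": -2, "wx": 0, "wy": 0, "wz": 0}, {"gripper": 0, "tx": 0, "ty": -1, "tz": -2, "wx": 0, "wy": 0, "wz": 0}, {"gripper": 0, "tx": 0, "ty": 0, "tz": 0, "wx": 0, "wy": 0, "wz": 0}])

```text
t: 6.75
tcp_pos: [0.5699, 0.1114, 0.1586]
tool_rot: [0.0, 0.574, 0.819, 0.0]
force: [-1.2, -0.5, 1.6]
gripper_width: 0.0054
```

```bash
python3 - <<'E'
from h import *
s=r.observe(); print(s['t'],s['tcp_pos'],s['force'],s['moment'],s['gripper_width'])
snap('side','s6.png')
im=cv2.imread('pics/s6.png'); cv2.imwrite('pics/s6z.png',cv2.resize(im[200:290,200:300],None,fx=6,fy=6,interpolation=cv2.INTER_CUBIC))
E
```

```text
6.75 [0.5698639  0.11137244 0.15861181] [-1.21792081 -0.51933404  1.58615649] [-0.02663792  0.15411265  0.04998267] 0.005419513956162542
```

View pics/s6z.png

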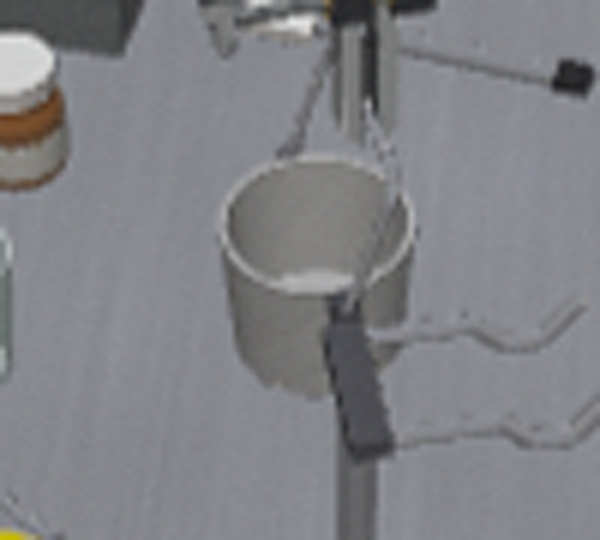

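```bash
python3 - <<'E'
from h import *
s=r.observe(); print(s['t'],s['tcp_pos'],s['force'])
snap('wrist','w6.png')
T=wristT(s)
w=.345
t=np.linspace(0,2*np.pi,60)
import pickle; pickle.dump(s,open('s6.pkl','wb'))
E
```

```text
6.8 [0.5698678  0.11139856 0.15856674] [-1.26123253 -0.13021702  3.48053314]
```

View pics/w6.png

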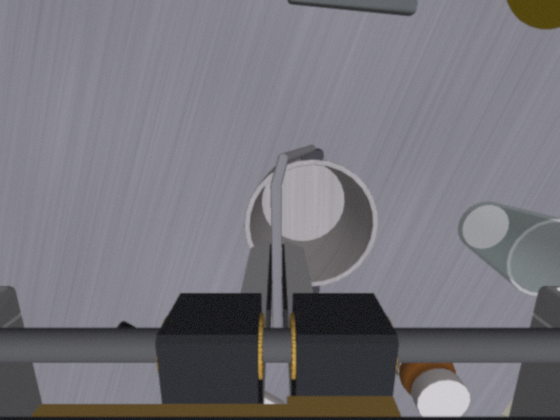

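```bash
python3 - <<'E'
from h import *
import pickle
s=pickle.load(open('s6.pkl','rb')); T=wristT(s)
c=onz('wrist',311.5,223,.085,T); print('rim',c)
for x,y in [(.608,.1241),c[:2],(.600,.122)]:
    t=np.linspace(0,2*np.pi,90); p=proj('wrist',np.c_[x+.051*np.cos(t),y+.051*np.sin(t),0*t+.085],T); print((x,y),p.min(0),p.max(0))
g=tool(s)@[0,0,-.002,1]; d=g[:2]-c[:2]; print('bar',g[:3],'along pail x',d@[np.cos(.345),np.sin(.345)],'y',d@[-np.sin(.345),np.cos(.345)])
E
```

```text
rim [0.59370643 0.12242227 0.085     ]
(0.608, 0.1241) [262.86951136 159.81365529] [396.90701957 287.51646685]
(np.float64(0.5937064260754336), np.float64(0.1224222678877122)) [244.34960931 155.19365589] [378.82959238 283.80523347]
(0.6, 0.122) [252.02744613 158.75977417] [386.15507627 286.67206113]
bar [0.5698671  0.11139826 0.16056674] along pail x -0.026162890108991047 y -0.0023120366808930073
```

The rim is now centred at (0.594, 0.122), so the pail slid about 13 mm toward the robot. The bail is at about 1.27 rad. I'll finish the arc, then relax the grip so the pail settles.

carry_out(series=[{"gripper": 0, "tx": 0, "ty": 5, "tz": -1, "wx": 0, "wy": 0, "wz": 0}, {"gripper": 0, "tx": 0, "ty": 5, "tz": -1, "wx": 0, "wy": 0, "wz": 0}, {"gripper": 0, "tx": 0, "ty": 5, "tz": -0.5, "wx": 0, "wy": 0, "wz": 0}, {"gripper": 0, "tx": 0, "ty": 5, "tz": 0, "wx": 0, "wy": 0, "wz": 0}, {"gripper": 0, "tx": 0, "ty": 0, "tz": 0, "wx": 0, "wy": 0, "wz": 0}, {"gripper": 14, "tx": 0, "ty": 0, "tz": 0, "wx": 0, "wy": 0, "wz": 0}, {"gripper": 14, "tx": 0, "ty": 0, "tz": 0, "wx": 0, "wy": 0, "wz": 0}, {"gripper": 14, "tx": 0, "ty": 0, "tz": 0, "wx": 0, "wy": 0, "wz": 0}, {"gripper": 14, "tx": 0, "ty": 0, "tz": 0, "wx": 0, "wy": 0, "wz": 0}])

```text
t: 7.6
tcp_pos: [0.5885, 0.1181, 0.1606]
tool_rot: [-0.0, 0.574, 0.819, -0.0]
force: [-1.4, -0.1, 0.4]
gripper_width: 0.0139
```

```bash
python3 - <<'E'
from h import *
import pickle
s=r.observe(); print(s['t'],s['tcp_pos'],s['force'],s['gripper_width']); pickle.dump(s,open('s7.pkl','wb'))
snap('wrist','w7.png')
snap('side','s7.png')
im=cv2.imread('pics/s7.png'); cv2.imwrite('pics/s7z.png',cv2.resize(im[200:290,200:300],None,fx=6,fy=6,interpolation=cv2.INTER_CUBIC))
E
```

```text
7.6 [0.58852131 0.11808423 0.16059476] [-1.39986969 -0.05525329  0.38394164] 0.013918370478079665
```

View pics/w7.png

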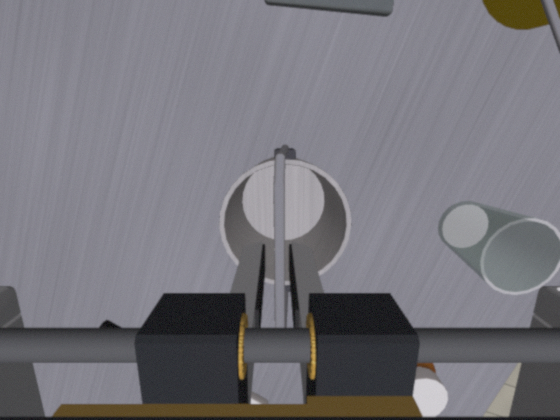

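View pics/s7z.png

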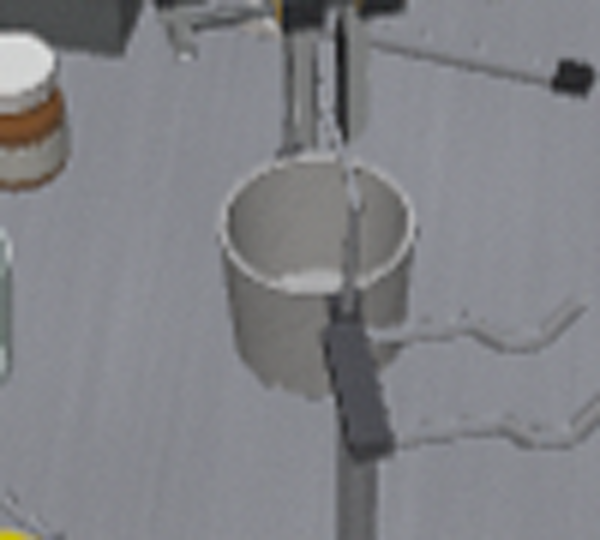

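The bail stands upright at image column 280 and the pail sits flat on the bench. Next I grip firmly and lift.

carry_out(series=[{"gripper": 0, "tx": 0, "ty": 0, "tz": 0, "wx": 0, "wy": 0, "wz": 0}, {"gripper": 0, "tx": 0, "ty": 0, "tz": 0, "wx": 0, "wy": 0, "wz": 0}, {"gripper": 0, "tx": 0, "ty": 0, "tz": 0, "wx": 0, "wy": 0, "wz": 0}, {"gripper": 0, "tx": 0, "ty": 0, "tz": -4, "wx": 0, "wy": 0, "wz": 0}, {"gripper": 0, "tx": 0, "ty": 0, "tz": -12, "wx": 0, "wy": 0, "wz": 0}, {"gripper": 0, "tx": 0, "ty": 0, "tz": -18, "wx": 0, "wy": 0, "wz": 0}, {"gripper": 0, "tx": 0, "ty": 0, "tz": -20, "wx": 0, "wy": 0, "wz": 0}, {"gripper": 0, "tx": 0, "ty": 0, "tz": -20, "wx": 0, "wy": 0, "wz": 0}, {"gripper": 0, "tx": 0, "ty": 0, "tz": -14, "wx": 0, "wy": 0, "wz": 0}, {"gripper": 0, "tx": 0, "ty": 0, "tz": -4, "wx": 0, "wy": 0, "wz": 0}, {"gripper": 0, "tx": 0, "ty": 0, "tz": 0, "wx": 0, "wy": 0, "wz": 0}], newtons=40)

```text
t: 8.62
tcp_pos: [0.5889, 0.1182, 0.2541]
tool_rot: [0.001, 0.574, 0.819, 0.001]
force: [-0.3, -0.3, -6.6]
gripper_width: 0.0041
```

```bash
python3 - <<'E'
from h import *
s=r.observe(); print(s['t'],s['tcp_pos'],s['force'],s['gripper_width'],s['joint_pos'].round(2))
snap('side','s8.png')
im=cv2.imread('pics/s8.png'); cv2.imwrite('pics/s8z.png',cv2.resize(im[130:340,180:360],None,fx=2.8,fy=2.8,interpolation=cv2.INTER_CUBIC))
E
```

```text
8.6167 [0.58886087 0.11818545 0.2540549 ] [-0.30232977 -0.29738909 -6.56800926] 0.004086412320093469 [ 0.19  0.4  -0.58  1.63  0.23  1.18 -0.09]
```

View pics/s8z.png

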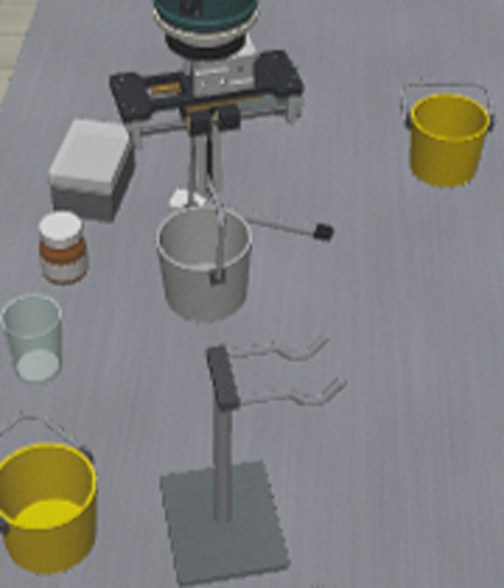

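The pail is lifted and hangs level, at about 6.3 N. I'll carry it round to the −x side of the stand.

carry_out(series=[{"gripper": 0, "tx": 4, "ty": -6, "tz": 0, "wx": 0, "wy": 0, "wz": 0}, {"gripper": 0, "tx": 8, "ty": -14, "tz": 0, "wx": 0, "wy": 0, "wz": 0}, {"gripper": 0, "tx": 12, "ty": -20, "tz": 0, "wx": 0, "wy": 0, "wz": 0}, {"gripper": 0, "tx": 12, "ty": -20, "tz": 0, "wx": 0, "wy": 0, "wz": 0}, {"gripper": 0, "tx": 12, "ty": -20, "tz": 0, "wx": 0, "wy": 0, "wz": 0}, {"gripper": 0, "tx": 12, "ty": -20, "tz": 0, "wx": 0, "wy": 0, "wz": 0}, {"gripper": 0, "tx": 12, "ty": -20, "tz": 0, "wx": 0, "wy": 0, "wz": 0}, {"gripper": 0, "tx": 12, "ty": -14, "tz": 0, "wx": 0, "wy": 0, "wz": 0.007}, {"gripper": 0, "tx": 18, "ty": -4, "tz": 0, "wx": 0, "wy": 0, "wz": 0.013}, {"gripper": 0, "tx": 20, "ty": 0, "tz": 0, "wx": 0, "wy": 0, "wz": 0.013}, {"gripper": 0, "tx": 20, "ty": 2, "tz": 0, "wx": 0, "wy": 0, "wz": 0.013}, {"gripper": 0, "tx": 20, "ty": 2, "tz": 0, "wx": 0, "wy": 0, "wz": 0.013}, {"gripper": 0, "tx": 20, "ty": 2, "tz": 0, "wx": 0, "wy": 0, "wz": 0.013}, {"gripper": 0, "tx": 20, "ty": 2, "tz": 0, "wx": 0, "wy": 0, "wz": 0}, {"gripper": 0, "tx": 20, "ty": 2, "tz": 0, "wx": 0, "wy": 0, "wz": 0}, {"gripper": 0, "tx": 14, "ty": 2, "tz": 0, "wx": 0, "wy": 0, "wz": 0}, {"gripper": 0, "tx": 8, "ty": 0, "tz": 0, "wx": 0, "wy": 0, "wz": 0}, {"gripper": 0, "tx": 0, "ty": 0, "tz": 0, "wx": 0, "wy": 0, "wz": 0}, {"gripper": 0, "tx": 0, "ty": 0, "tz": 0, "wx": 0, "wy": 0, "wz": 0}])

```text
t: 10.25
tcp_pos: [0.3941, 0.3057, 0.2522]
tool_rot: [-0.0, 0.603, 0.798, -0.001]
force: [-0.3, -1.1, -5.5]
gripper_width: 0.004
```

```bash
python3 - <<'E'
from h import *
import pickle
s=r.observe(); print(s['t'],s['tcp_pos'],s['tool_rot'],s['force'],s['gripper_width'],s['joint_pos'].round(2)); pickle.dump(s,open('s9.pkl','wb'))
snap('side','s9.png');snap('wrist','w9.png')
im=cv2.imread('pics/s9.png'); cv2.imwrite('pics/s9z.png',cv2.resize(im[150:360,200:390],None,fx=2.8,fy=2.8,interpolation=cv2.INTER_CUBIC))
T=tool(s); x=T[:3,0]; print('yaw tool y',np.arctan2(T[1,1],T[0,1]))
E
```

```text
10.25 [0.39406594 0.30571498 0.25220281] [-1.84400520e-04  6.02919359e-01  7.97801910e-01 -5.69933981e-04] [-0.28590083 -1.0947062  -5.52613902] 0.003951411020081571 [-0.06  0.23 -0.76  1.87  0.17  1.12 -0.6 ]
yaw tool y 0.27648518736417915
```

View pics/s9z.png

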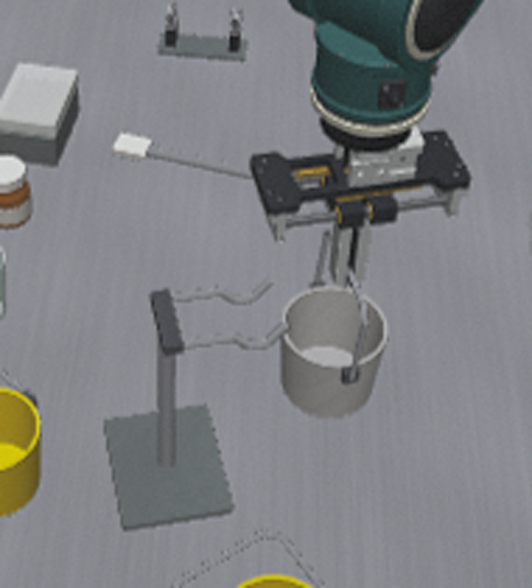

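View pics/w9.png

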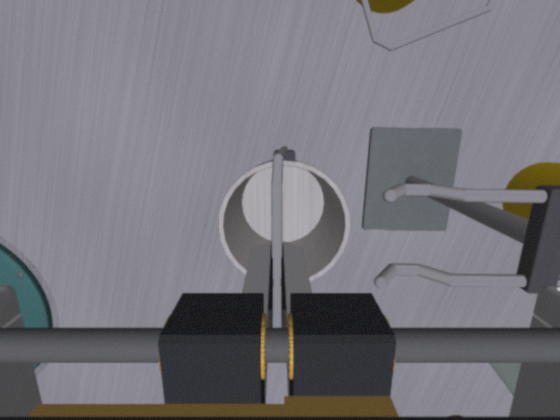

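```bash
python3 - <<'E'
from h import *
import pickle
s=pickle.load(open('s9.pkl','rb')); T=wristT(s)
im=cv2.imread('pics/w9.png'); cv2.imwrite('pics/w9z.png',cv2.resize(im[170:300,365:560],None,fx=4,fy=4,interpolation=cv2.INTER_CUBIC))
tp=lambda u,v,z:onz('wrist',u,v,z,T)
a,b=tp(392,194,.226),tp(383,281,.226); print(a,b,np.linalg.norm(a-b),(a+b)/2)
d=a-b; print('yaw', np.arctan2(-d[0],d[1]))
# prong rear (straight) lines z~.228-.004
for w in [.25,.27,.29]:
  c,sn=np.cos(w),np.sin(w)
  def st(x,y,z): return [.553+c*x-sn*y,.3595+sn*x+c*y,z]
  print(w,proj('wrist',[st(-.102,.028,.228),st(-.102,-.028,.228),st(-.079,.028,.208),st(-.079,-.028,.208),st(0,.028,.228),st(0,-.028,.228)],T).round(0).tolist())
E
```

```text
[0.44992266 0.35789967 0.226     ] [0.46500033 0.30319119 0.226     ] 0.056748154137436696 [0.4574615  0.33054543 0.226     ]
yaw 0.2689242178126452
0.25 [[391.0, 188.0], [380.0, 275.0], [416.0, 183.0], [405.0, 263.0], [565.0, 192.0], [542.0, 279.0]]
0.27 [[390.0, 191.0], [381.0, 278.0], [415.0, 185.0], [405.0, 265.0], [564.0, 192.0], [543.0, 279.0]]
0.29 [[388.0, 195.0], [382.0, 281.0], [414.0, 188.0], [406.0, 267.0], [563.0, 192.0], [544.0, 279.0]]
```

View pics/w9z.png

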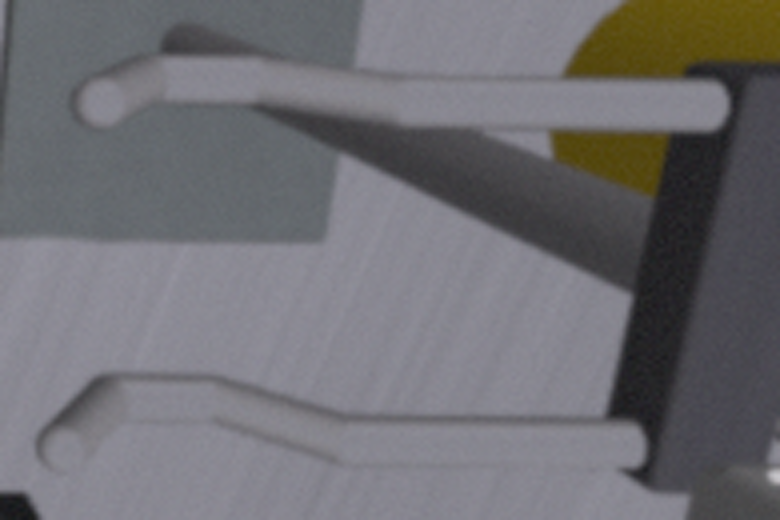

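```bash
python3 - <<'E'
from h import *
import pickle
s=pickle.load(open('s9.pkl','rb')); T=wristT(s)
a,b=[onz('wrist',*q,.209,T) for q in[(417.7,190),(406,270)]]; print(a,b,np.linalg.norm(a-b)); m=(a+b)/2; print('dip',m)
Tt=tool(s); d=np.array([*m[:2],.213])-s['tcp_pos']; print('tool delta to dip (grasp pt on bar)',(Tt[:3,:3].T@d*1000).round(1))
d=np.array([.477,.338,.213])-s['tcp_pos']; print('alt',(Tt[:3,:3].T@d*1000).round(1))
# bar seen in wrist image col ~277 ; bar z?
print(proj('wrist',[(Tt@[0,0,-.002,1])[:3]],T))
E
```

```text
[0.47180869 0.36302546 0.209     ] [0.48556466 0.3085645  0.209     ] 0.05617136994841487
dip [0.47868667 0.33579498 0.209     ]
tool delta to dip (grasp pt on bar) [ 5.9 89.7 39.1]
alt [ 8.4 88.6 39.1]
[[277.28431561 268.79345766]]
```

carry_out(series=[{"gripper": 0, "tx": 1, "ty": 6, "tz": 0, "wx": 0, "wy": 0, "wz": 0}, {"gripper": 0, "tx": 1, "ty": 12, "tz": 0, "wx": 0, "wy": 0, "wz": 0}, {"gripper": 0, "tx": 1, "ty": 17, "tz": 0, "wx": 0, "wy": 0, "wz": 0}, {"gripper": 0, "tx": 1, "ty": 17, "tz": 0, "wx": 0, "wy": 0, "wz": 0}, {"gripper": 0, "tx": 1, "ty": 17, "tz": 0, "wx": 0, "wy": 0, "wz": 0}, {"gripper": 0, "tx": 0, "ty": 12, "tz": 0, "wx": 0, "wy": 0, "wz": 0}, {"gripper": 0, "tx": 0, "ty": 6, "tz": 0, "wx": 0, "wy": 0, "wz": 0}, {"gripper": 0, "tx": 0, "ty": 2, "tz": 0, "wx": 0, "wy": 0, "wz": 0}, {"gripper": 0, "tx": 0, "ty": 0, "tz": 0, "wx": 0, "wy": 0, "wz": 0}, {"gripper": 0, "tx": 0, "ty": 0, "tz": 0, "wx": 0, "wy": 0, "wz": 0}])

```text
t: 11.18
tcp_pos: [0.4783, 0.3352, 0.2527]
tool_rot: [-0.0, 0.603, 0.798, -0.0]
force: [-0.8, -0.2, -5.0]
gripper_width: 0.0044
```

```bash
python3 - <<'E'
from h import *
import pickle
s=r.observe(); print(s['t'],s['tcp_pos'],s['force'],s['gripper_width']); pickle.dump(s,open('s10.pkl','wb'))
snap('wrist','w10.png');snap('side','s10.png')
im=cv2.imread('pics/s10.png'); cv2.imwrite('pics/s10z.png',cv2.resize(im[190:340,200:350],None,fx=3.8,fy=3.8,interpolation=cv2.INTER_CUBIC))
T=tool(s); print((T[:3,:3].T@(np.array([.478,.3365,.213])-s['tcp_pos'])*1000).round(1))
E
```

```text
11.1833 [0.47826576 0.33515293 0.25274353] [-0.83471044 -0.15876462 -5.02046391] 0.00441208101068411
[ 1.4  0.1 39.7]
```

View pics/w10.png

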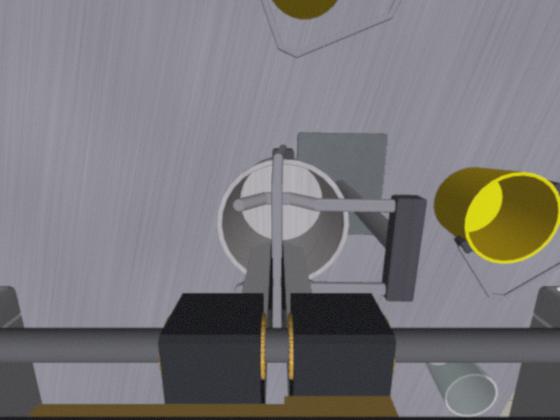

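View pics/s10z.png

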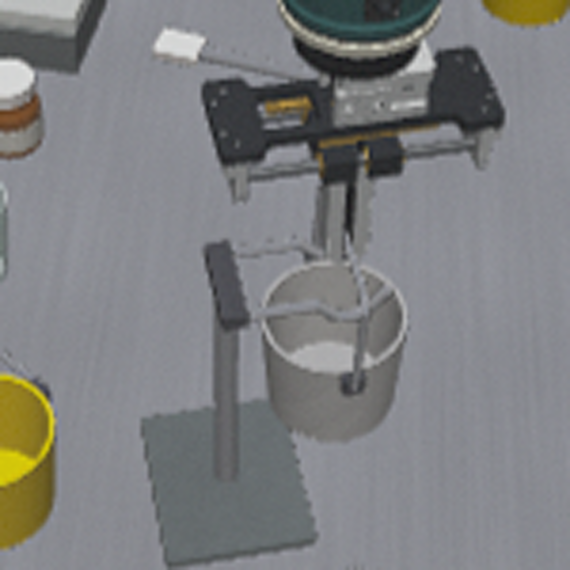

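The bar sits above the dips and crosses the far prong at column 277, mid-dip. I'll lower it.

carry_out(series=[{"gripper": 0, "tx": 0, "ty": 0, "tz": 7, "wx": 0, "wy": 0, "wz": 0}, {"gripper": 0, "tx": 0, "ty": 0, "tz": 10, "wx": 0, "wy": 0, "wz": 0}, {"gripper": 0, "tx": 0, "ty": 0, "tz": 9, "wx": 0, "wy": 0, "wz": 0}, {"gripper": 0, "tx": 0, "ty": 0, "tz": 6, "wx": 0, "wy": 0, "wz": 0}, {"gripper": 0, "tx": 0, "ty": 0, "tz": 4, "wx": 0, "wy": 0, "wz": 0}, {"gripper": 0, "tx": 0, "ty": 0, "tz": 2, "wx": 0, "wy": 0, "wz": 0}, {"gripper": 0, "tx": 0, "ty": 0, "tz": 0, "wx": 0, "wy": 0, "wz": 0}, {"gripper": 0, "tx": 0, "ty": 0, "tz": 0, "wx": 0, "wy": 0, "wz": 0}])

```text
t: 11.95
tcp_pos: [0.4788, 0.3355, 0.2149]
tool_rot: [-0.0, 0.603, 0.798, 0.0]
force: [-0.6, 0.4, -4.8]
gripper_width: 0.004
```

```bash
python3 - <<'E'
from h import *
s=r.observe(); print(s['t'],s['tcp_pos'],s['force'],s['gripper_width'])
snap('side','s11.png')
im=cv2.imread('pics/s11.png'); cv2.imwrite('pics/s11z.png',cv2.resize(im[190:340,200:350],None,fx=3.8,fy=3.8,interpolation=cv2.INTER_CUBIC))
E
```

```text
11.95 [0.47877331 0.33549702 0.21489737] [-0.64287947  0.35431805 -4.79751584] 0.00402531793658528
```

View pics/s11z.png

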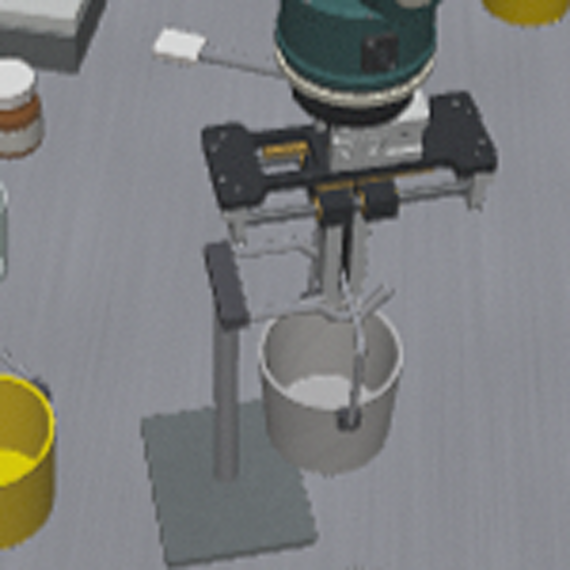

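carry_out(series=[{"gripper": 0, "tx": 0, "ty": 0, "tz": 1, "wx": 0, "wy": 0, "wz": 0}, {"gripper": 0, "tx": 0, "ty": 0, "tz": 1, "wx": 0, "wy": 0, "wz": 0}, {"gripper": 0, "tx": 0, "ty": 0, "tz": 1, "wx": 0, "wy": 0, "wz": 0}, {"gripper": 0, "tx": 0, "ty": 0, "tz": 0, "wx": 0, "wy": 0, "wz": 0}])

```text
t: 12.33
tcp_pos: [0.479, 0.3355, 0.2124]
tool_rot: [0.0, 0.603, 0.798, 0.0]
force: [-1.4, -1.4, 3.9]
gripper_width: 0.0038
```

Contact with the prongs: the vertical force went from −4.8 to +3.9 N. I'll back up 0.5 mm and let go.

carry_out(series=[{"gripper": 0, "tx": 0, "ty": 0, "tz": -0.5, "wx": 0, "wy": 0, "wz": 0}, {"gripper": 8, "tx": 0, "ty": 0, "tz": 0, "wx": 0, "wy": 0, "wz": 0}, {"gripper": 14, "tx": 0, "ty": 0, "tz": 0, "wx": 0, "wy": 0, "wz": 0}, {"gripper": 30, "tx": 0, "ty": 0, "tz": 0, "wx": 0, "wy": 0, "wz": 0}, {"gripper": 30, "tx": 0, "ty": 0, "tz": 0, "wx": 0, "wy": 0, "wz": 0}, {"gripper": 30, "tx": 0, "ty": 0, "tz": 0, "wx": 0, "wy": 0, "wz": 0}])

```text
t: 12.83
tcp_pos: [0.4788, 0.3354, 0.2123]
tool_rot: [-0.0, 0.603, 0.798, 0.0]
force: [0.5, 0.3, -0.8]
gripper_width: 0.0289
```

```bash
python3 - <<'E'
from h import *
s=r.observe(); print(s['t'],s['tcp_pos'],s['force'],s['gripper_width'])
snap('side','s12.png');snap('wrist','w12.png')
im=cv2.imread('pics/s12.png'); cv2.imwrite('pics/s12z.png',cv2.resize(im[190:340,200:350],None,fx=3.8,fy=3.8,interpolation=cv2.INTER_CUBIC))
E
```

```text
12.8333 [0.47878089 0.33537814 0.21227012] [ 0.52914822  0.32816293 -0.78260481] 0.02885404186448692
```

View pics/s12z.png

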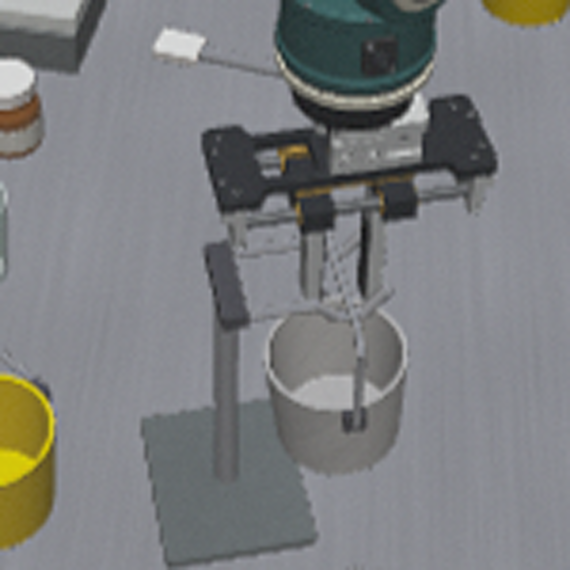

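View pics/w12.png

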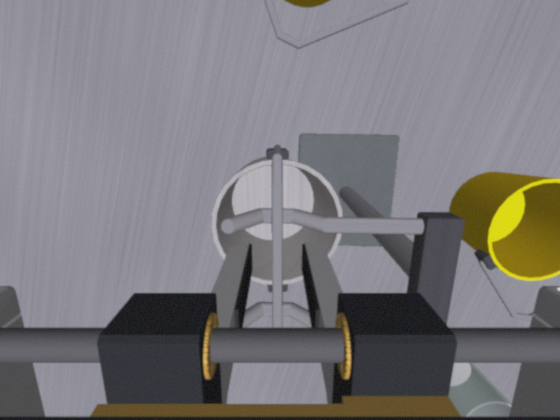

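The pail hangs with the bar in both dips, and both prongs cross the bar at column 277. I'll rise clear and go to the paddle.

carry_out(series=[{"gripper": 30, "tx": 0, "ty": 0, "tz": -3, "wx": 0, "wy": 0, "wz": 0}, {"gripper": 30, "tx": 0, "ty": 0, "tz": -8, "wx": 0, "wy": 0, "wz": 0}, {"gripper": 30, "tx": 0, "ty": 0, "tz": -15, "wx": 0, "wy": 0, "wz": 0}, {"gripper": 30, "tx": 0, "ty": 0, "tz": -25, "wx": 0, "wy": 0, "wz": 0}, {"gripper": 30, "tx": 0, "ty": 0, "tz": -30, "wx": 0, "wy": 0, "wz": 0}, {"gripper": 30, "tx": 0, "ty": 0, "tz": -10, "wx": 0, "wy": 0, "wz": 0}, {"gripper": 30, "tx": -20, "ty": -5, "tz": 0, "wx": 0, "wy": 0, "wz": 0}, {"gripper": 40, "tx": -37.5, "ty": -10.5, "tz": 0, "wx": 0, "wy": 0, "wz": 0}, {"gripper": 40, "tx": -37.5, "ty": -10.5, "tz": 0, "wx": 0, "wy": 0, "wz": 0}, {"gripper": 40, "tx": -37.5, "ty": -10.5, "tz": 0, "wx": 0, "wy": 0, "wz": 0}, {"gripper": 40, "tx": -37.5, "ty": -10.5, "tz": 0, "wx": 0, "wy": 0, "wz": 0}, {"gripper": 40, "tx": -37.5, "ty": -10.5, "tz": 0, "wx": 0, "wy": 0, "wz": 0}, {"gripper": 40, "tx": -37.5, "ty": -10.5, "tz": 0, "wx": 0, "wy": 0, "wz": 0}, {"gripper": 40, "tx": -37.5, "ty": -10.5, "tz": 0, "wx": 0, "wy": 0, "wz": 0}, {"gripper": 40, "tx": -37.5, "ty": -10.5, "tz": 0, "wx": 0, "wy": 0, "wz": 0}, {"gripper": 40, "tx": -37.5, "ty": -10.5, "tz": 0, "wx": 0, "wy": 0, "wz": 0}, {"gripper": 40, "tx": -37.5, "ty": -10.5, "tz": 0, "wx": 0, "wy": 0, "wz": 0}, {"gripper": 40, "tx": -20, "ty": -5, "tz": 0, "wx": 0, "wy": 0, "wz": 0}])

```text
t: 14.43
tcp_pos: [0.4806, -0.0997, 0.3037]
tool_rot: [0.0, 0.605, 0.797, -0.0]
force: [-0.3, 0.4, -0.0]
gripper_width: 0.0399
```

carry_out(series=[{"gripper": 40, "tx": 0, "ty": 0, "tz": 2, "wx": 0, "wy": 0, "wz": 0.1225}, {"gripper": 40, "tx": 0, "ty": 0, "tz": 2, "wx": 0, "wy": 0, "wz": 0.1225}, {"gripper": 40, "tx": 0, "ty": 0, "tz": 2, "wx": 0, "wy": 0, "wz": 0.1225}, {"gripper": 40, "tx": 0, "ty": 0, "tz": 2, "wx": 0, "wy": 0, "wz": 0.1225}, {"gripper": 40, "tx": 0, "ty": 0, "tz": 2, "wx": 0, "wy": 0, "wz": 0.1225}, {"gripper": 40, "tx": 0, "ty": 0, "tz": 2, "wx": 0, "wy": 0, "wz": 0.1225}, {"gripper": 40, "tx": 0, "ty": 0, "tz": 2, "wx": 0, "wy": 0, "wz": 0.1225}, {"gripper": 40, "tx": 0, "ty": 0, "tz": 2, "wx": 0, "wy": 0, "wz": 0.1225}, {"gripper": 40, "tx": 0, "ty": 0, "tz": 2, "wx": 0, "wy": 0, "wz": 0.1225}, {"gripper": 40, "tx": 0, "ty": 0, "tz": 2, "wx": 0, "wy": 0, "wz": 0.1225}, {"gripper": 40, "tx": 0, "ty": 0, "tz": 2, "wx": 0, "wy": 0, "wz": 0.1225}, {"gripper": 40, "tx": 0, "ty": 0, "tz": 2, "wx": 0, "wy": 0, "wz": 0.1225}, {"gripper": 40, "tx": 0, "ty": 0, "tz": 2, "wx": 0, "wy": 0, "wz": 0.1225}, {"gripper": 40, "tx": 0, "ty": 0, "tz": 2, "wx": 0, "wy": 0, "wz": 0.1225}, {"gripper": 40, "tx": 0, "ty": 0, "tz": 2, "wx": 0, "wy": 0, "wz": 0.1225}, {"gripper": 40, "tx": 0, "ty": 0, "tz": 2, "wx": 0, "wy": 0, "wz": 0.1225}, {"gripper": 40, "tx": 0, "ty": 0, "tz": 2, "wx": 0, "wy": 0, "wz": 0.1225}, {"gripper": 40, "tx": 0, "ty": 0, "tz": 0, "wx": 0, "wy": 0, "wz": 0}, {"gripper": 40, "tx": 0, "ty": 0, "tz": 0, "wx": 0, "wy": 0, "wz": 0}])

```text
t: 16.02
tcp_pos: [0.4813, -0.0951, 0.2696]
tool_rot: [-0.0, 0.993, -0.115, 0.0]
force: [-0.3, -0.2, 0.0]
gripper_width: 0.0399
```

```bash
python3 - <<'E'
from h import *
import pickle
s=r.observe(); print(s['t'],s['tcp_pos'],s['tool_rot'],s['gripper_width'],s['joint_pos'].round(2)); pickle.dump(s,open('s13.pkl','wb'))
T=tool(s); print('tool y yaw',np.arctan2(T[1,1],T[0,1]),'x yaw',np.arctan2(T[1,0],T[0,0]))
snap('wrist','w13.png');snap('top','t13.png')
im=cv2.imread('pics/t13.png'); cv2.imwrite('pics/t13z.png',cv2.resize(im[105:255,140:440],None,fx=2.6,fy=2.6,interpolation=cv2.INTER_CUBIC))
print(proj('wrist',[[.5447,-.107,.007]],wristT(s)))
E
```

```text
16.0167 [ 0.48126349 -0.09511064  0.26958837] [-1.19740748e-05  9.93316620e-01 -1.15421298e-01  1.23610581e-04] 0.03994794656899788 [ 0.42  0.14 -0.31  1.87  0.05  1.13 -1.72]
tool y yaw -1.8021545662895937 x yaw -0.231358252198894
[[273.60913229 132.79647662]]
```

View pics/w13.png

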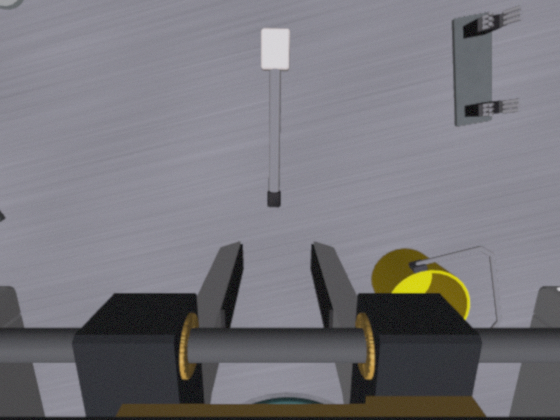

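View pics/t13z.png

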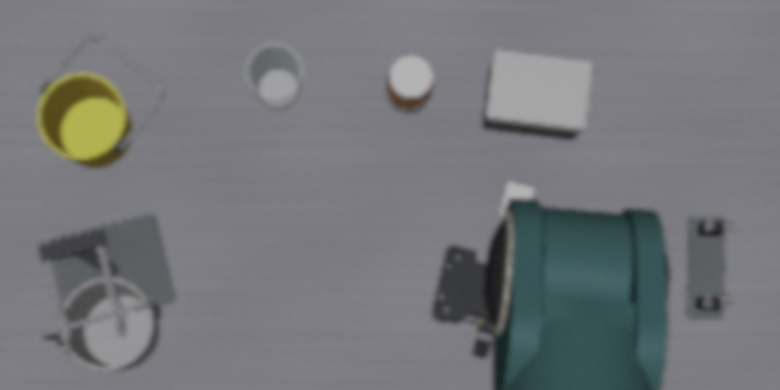

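```bash
python3 - <<'E'
from h import *
import pickle
s=pickle.load(open('s13.pkl','rb')); T=wristT(s); Tt=tool(s)
im=cv2.imread('pics/w13.png'); cv2.imwrite('pics/w13z.png',cv2.resize(im[20:215,240:310],None,fx=3,fy=3,interpolation=cv2.INTER_CUBIC))
g=cv2.GaussianBlur(cv2.cvtColor(im,cv2.COLOR_BGR2GRAY),(1,7),2).astype(float)
for v in (80,100,120,140,160,180):
    row=g[v,262:288]; print(v,row.astype(int).tolist())
for e in[(275.3,69.5),(274.2,191)]:
    p=onz('wrist',*e,.007,T); print(p,((Tt[:3,:3].T@(p-s['tcp_pos']))*1000).round(1))
E
```

```text
80 [140, 139, 140, 140, 140, 139, 135, 125, 132, 136, 138, 139, 139, 139, 137, 139, 137, 125, 115, 131, 139, 141, 139, 140, 140, 139]
100 [144, 144, 144, 143, 144, 144, 139, 128, 133, 138, 139, 139, 140, 139, 138, 140, 134, 121, 118, 133, 140, 141, 141, 140, 140, 141]
120 [142, 142, 142, 142, 143, 142, 137, 129, 133, 138, 140, 139, 139, 138, 140, 139, 133, 119, 122, 133, 139, 139, 140, 141, 141, 140]
140 [146, 145, 144, 146, 146, 145, 142, 135, 137, 138, 140, 139, 139, 138, 139, 138, 128, 117, 134, 140, 140, 141, 140, 139, 140, 140]
160 [141, 140, 140, 141, 141, 141, 138, 131, 134, 139, 139, 140, 140, 138, 140, 137, 125, 116, 131, 140, 140, 140, 139, 140, 139, 139]
180 [142, 143, 142, 141, 141, 137, 122, 127, 135, 139, 138, 139, 139, 139, 139, 135, 121, 115, 131, 139, 140, 139, 139, 140, 140, 138]
[ 0.61675767 -0.12625541  0.007     ] [139.   -0.7 262.6]
[ 0.47116175 -0.09030689  0.007     ] [-11.   -2.3 262.6]
```

View pics/w13z.png

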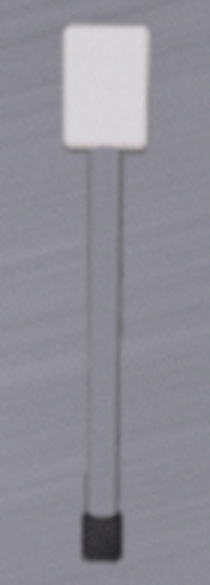

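carry_out(series=[{"gripper": 40, "tx": 32, "ty": -1, "tz": 20, "wx": 0, "wy": 0, "wz": 0.01}, {"gripper": 40, "tx": 32, "ty": -0.5, "tz": 35, "wx": 0, "wy": 0, "wz": 0}, {"gripper": 40, "tx": 0, "ty": 0, "tz": 40, "wx": 0, "wy": 0, "wz": 0}, {"gripper": 40, "tx": 0, "ty": 0, "tz": 40, "wx": 0, "wy": 0, "wz": 0}, {"gripper": 40, "tx": 0, "ty": 0, "tz": 35, "wx": 0, "wy": 0, "wz": 0}, {"gripper": 40, "tx": 0, "ty": 0, "tz": 20, "wx": 0, "wy": 0, "wz": 0}, {"gripper": 40, "tx": 0, "ty": 0, "tz": 0, "wx": 0, "wy": 0, "wz": 0}, {"gripper": 40, "tx": 0, "ty": 0, "tz": 0, "wx": 0, "wy": 0, "wz": 0}])

```text
t: 16.78
tcp_pos: [0.5398, -0.1081, 0.0835]
tool_rot: [-0.0, 0.993, -0.122, -0.001]
force: [1.2, 0.3, 1.0]
gripper_width: 0.0401
```

```bash
python3 - <<'E'
from h import *
import pickle
s=r.observe(); print(s['t'],s['tcp_pos'],s['tool_rot'],s['gripper_width']); pickle.dump(s,open('s14.pkl','wb'))
snap('wrist','w14.png')
print(proj('wrist',[[.5447,-.107,.007],[.544,-.1083,.007]],wristT(s)))
E
```

```text
16.7833 [ 0.53983024 -0.1080505   0.08353996] [-2.23204903e-04  9.92588332e-01 -1.21523416e-01 -6.42039741e-04] 0.040054174084443415
[[272.60048927 220.07756819]
 [274.46564403 220.53428484]]
```

View pics/w14.png

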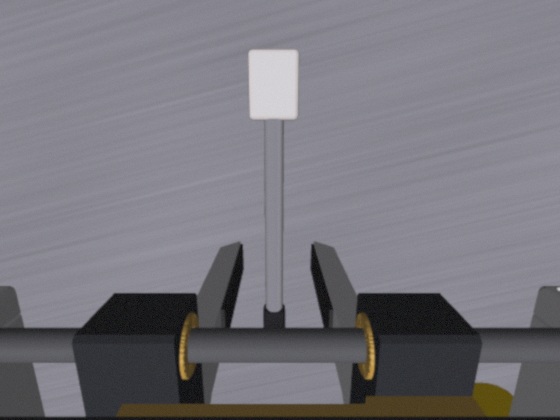

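```bash
python3 - <<'E'
from h import *
import pickle
s=pickle.load(open('s14.pkl','rb')); T=wristT(s); Tt=tool(s)
for e in[(274.3,119),(274,306)]:
    p=onz('wrist',*e,.007,T); print(p,((Tt[:3,:3].T@(p-s['tcp_pos']))*1000).round(1))
print(r.observe()['tcp_pos'])
E
```

```text
[ 0.61674969 -0.12638901  0.007     ] [79.2 -0.7 76.4]
[ 0.4724084  -0.08998296  0.007     ] [-69.7  -1.2  76.6]
[ 0.54059529 -0.10822316  0.08473021]
```

carry_out(series=[{"gripper": 40, "tx": 4, "ty": -1, "tz": 20, "wx": 0, "wy": 0, "wz": 0}, {"gripper": 40, "tx": 0, "ty": 0, "tz": 20, "wx": 0, "wy": 0, "wz": 0}, {"gripper": 40, "tx": 0, "ty": 0, "tz": 14, "wx": 0, "wy": 0, "wz": 0}, {"gripper": 40, "tx": 0, "ty": 0, "tz": 8, "wx": 0, "wy": 0, "wz": 0}, {"gripper": 40, "tx": 0, "ty": 0, "tz": 0, "wx": 0, "wy": 0, "wz": 0}, {"gripper": 40, "tx": 0, "ty": 0, "tz": 0, "wx": 0, "wy": 0, "wz": 0}])

```text
t: 17.33
tcp_pos: [0.5448, -0.1083, 0.0228]
tool_rot: [0.0, 0.992, -0.122, 0.001]
force: [0.7, -0.3, 0.2]
gripper_width: 0.0401
```

carry_out(series=[{"gripper": 40, "tx": 0, "ty": 0, "tz": 4.5, "wx": 0, "wy": 0, "wz": 0}, {"gripper": 40, "tx": 0, "ty": 0, "tz": 0, "wx": 0, "wy": 0, "wz": 0}, {"gripper": 0, "tx": 0, "ty": 0, "tz": 0, "wx": 0, "wy": 0, "wz": 0}, {"gripper": 0, "tx": 0, "ty": 0, "tz": 0, "wx": 0, "wy": 0, "wz": 0}, {"gripper": 0, "tx": 0, "ty": 0, "tz": 0, "wx": 0, "wy": 0, "wz": 0}, {"gripper": 0, "tx": 0, "ty": 0, "tz": 0, "wx": 0, "wy": 0, "wz": 0}, {"gripper": 0, "tx": 0, "ty": 0, "tz": 0, "wx": 0, "wy": 0, "wz": 0}], newtons=60)

```text
t: 17.92
tcp_pos: [0.5443, -0.1082, 0.0173]
tool_rot: [0.0, 0.992, -0.123, 0.0]
force: [-1.4, 0.4, 6.3]
gripper_width: 0.0127
```

carry_out(series=[{"gripper": 0, "tx": 0, "ty": 0, "tz": -6, "wx": 0, "wy": 0, "wz": 0}, {"gripper": 0, "tx": 0, "ty": 0, "tz": -20, "wx": 0, "wy": 0, "wz": 0}, {"gripper": 0, "tx": 0, "ty": 0, "tz": -30, "wx": 0, "wy": 0, "wz": 0}, {"gripper": 0, "tx": 0, "ty": 0, "tz": -30, "wx": 0, "wy": 0, "wz": 0}, {"gripper": 0, "tx": 0, "ty": 0, "tz": -14, "wx": 0, "wy": 0, "wz": 0}, {"gripper": 0, "tx": 6, "ty": 15, "tz": 0, "wx": 0, "wy": 0, "wz": 0}, {"gripper": 0, "tx": 10, "ty": 32, "tz": 0, "wx": 0, "wy": 0, "wz": 0}, {"gripper": 0, "tx": 10, "ty": 32, "tz": 0, "wx": 0, "wy": 0, "wz": 0}, {"gripper": 0, "tx": 10, "ty": 32, "tz": 0, "wx": 0, "wy": 0, "wz": 0}, {"gripper": 0, "tx": 10, "ty": 32, "tz": 0, "wx": 0, "wy": 0, "wz": 0}, {"gripper": 0, "tx": 10, "ty": 32, "tz": 0, "wx": 0, "wy": 0, "wz": 0}, {"gripper": 0, "tx": 10, "ty": 32, "tz": 0, "wx": 0, "wy": 0, "wz": 0}, {"gripper": 0, "tx": 7, "ty": 20, "tz": 0, "wx": 0, "wy": 0, "wz": 0}, {"gripper": 0, "tx": 3.5, "ty": 13.5, "tz": 0, "wx": 0, "wy": 0, "wz": -0.058}, {"gripper": 0, "tx": 0, "ty": 0, "tz": 0, "wx": 0, "wy": 0, "wz": -0.058}, {"gripper": 0, "tx": 0, "ty": 0, "tz": 0, "wx": 0, "wy": 0, "wz": -0.058}, {"gripper": 0, "tx": 0, "ty": 0, "tz": 0, "wx": 0, "wy": 0, "wz": 0}, {"gripper": 0, "tx": 0, "ty": 0, "tz": 0, "wx": 0, "wy": 0, "wz": 0}])

```text
t: 19.42
tcp_pos: [0.5596, -0.36, 0.1171]
tool_rot: [-0.0, 0.999, -0.037, -0.0]
force: [0.4, 0.2, -0.5]
gripper_width: 0.0123
```

```bash
python3 - <<'E'
from h import *
import pickle
s=r.observe(); print(s['t'],s['tcp_pos'],s['tool_rot'],s['force'],s['gripper_width'],s['joint_pos'].round(2)); pickle.dump(s,open('s15.pkl','wb'))
snap('wrist','w15.png');snap('side','s15.png')
im=cv2.imread('pics/s15.png'); cv2.imwrite('pics/s15z.png',cv2.resize(im[80:220,200:350],None,fx=4,fy=4,interpolation=cv2.INTER_CUBIC))
T=tool(s); print('x yaw',np.arctan2(T[1,0],T[0,0]))
E
```

```text
19.4167 [ 0.55956362 -0.35996218  0.11706486] [-2.11903377e-04  9.99324320e-01 -3.67538311e-02 -1.16589436e-04] [ 0.3669044   0.22074697 -0.50206112] 0.012254456085380989 [ 0.71  0.61 -0.26  1.58  0.18  0.97 -1.25]
x yaw -0.07352417232961239
```

View pics/w15.png

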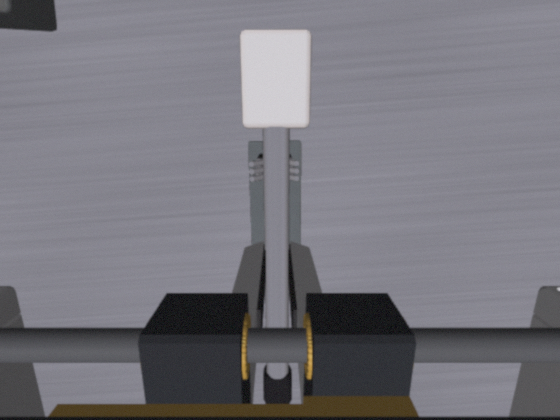

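View pics/s15z.png

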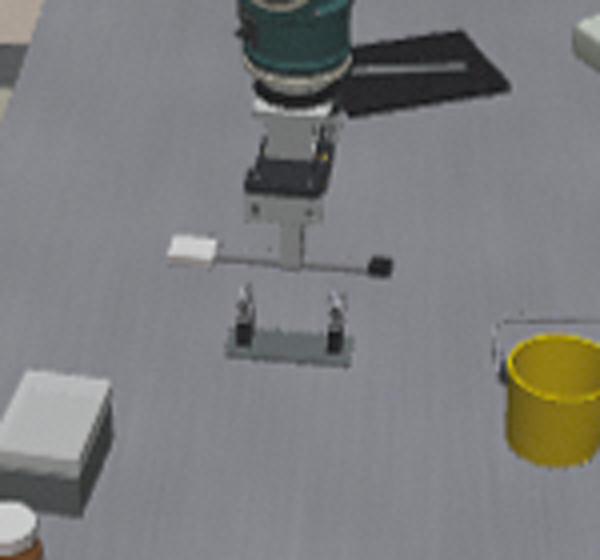

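```bash
python3 - <<'E'
from h import *
import pickle
im=cv2.imread('pics/w15.png'); cv2.imwrite('pics/w15z.png',cv2.resize(im[115:255,225:325],None,fx=5,fy=4,interpolation=cv2.INTER_CUBIC))
E
```

```text
(no output)
```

View pics/w15z.png

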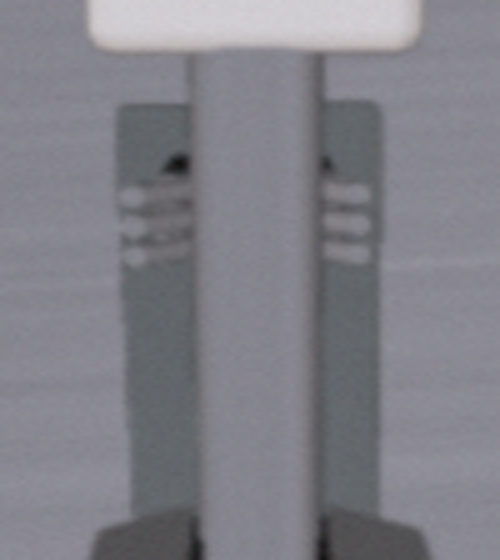

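```bash
python3 - <<'E'
from h import *
import pickle
s=pickle.load(open('s15.pkl','rb')); T=wristT(s); Tt=tool(s)
Z=lambda u,v:(225+u/5,115+v/4)
def f(n,u,v,z):
    p=onz('wrist',*Z(u,v),z,T); print(n,p.round(4),((Tt[:3,:3].T@(p-s['tcp_pos']))*1000).round(1))
f('base far',249.5,102,.008); f('base mid',256.5,510,.008)
f('base farL',117,104,.008); f('base farR',382,100,.008); f('bL',133,510,.008); f('bR',380,510,.008)
for z in(.060,.062): f('clip',248,223,z); f('cl L',123,227,z); f('cl R',371,223,z)
f('shaft',258,52,.107); f('shaft',259,500,.107)
f('blade edge',258,52,.107)
E
```

```text
base far [ 0.6219 -0.364   0.008 ] [ 62.5  -0.5 109. ]
base mid [ 0.5334 -0.3586  0.008 ] [-26.2   0.6 109.1]
base farL [ 0.6231 -0.3424  0.008 ] [ 62.1 -22.2 109.1]
base farR [ 0.6207 -0.3856  0.008 ] [ 62.9  21.1 109. ]
bL [ 0.535  -0.3367  0.008 ] [-26.2 -21.3 109.1]
bR [ 0.5318 -0.3805  0.008 ] [-26.2  22.6 109.1]
clip [ 0.6046 -0.3628  0.06  ] [45.1 -0.5 57.1]
cl L [ 0.6052 -0.3459  0.06  ] [ 44.4 -17.4  57.1]
cl R [ 0.6034 -0.3794  0.06  ] [45.1 16.2 57. ]
clip [ 0.6049 -0.3628  0.062 ] [45.4 -0.4 55.1]
cl L [ 0.6054 -0.3461  0.062 ] [ 44.7 -17.2  55.1]
cl R [ 0.6037 -0.3793  0.062 ] [45.4 16.1 55. ]
shaft [ 0.6331 -0.3663  0.107 ] [73.8  0.9 10. ]
shaft [ 0.5722 -0.3619  0.107 ] [12.7  1.  10.1]
blade edge [ 0.6331 -0.3663  0.107 ] [73.8  0.9 10. ]
```

carry_out(series=[{"gripper": 0, "tx": 1.5, "ty": -0.8, "tz": 6, "wx": 0, "wy": 0, "wz": -0.012}, {"gripper": 0, "tx": 0, "ty": 0, "tz": 14, "wx": 0, "wy": 0, "wz": 0}, {"gripper": 0, "tx": 0, "ty": 0, "tz": 14, "wx": 0, "wy": 0, "wz": 0}, {"gripper": 0, "tx": 0, "ty": 0, "tz": 9, "wx": 0, "wy": 0, "wz": 0}, {"gripper": 0, "tx": 0, "ty": 0, "tz": 5, "wx": 0, "wy": 0, "wz": 0}, {"gripper": 0, "tx": 0, "ty": 0, "tz": 2, "wx": 0, "wy": 0, "wz": 0}, {"gripper": 0, "tx": 0, "ty": 0, "tz": 0, "wx": 0, "wy": 0, "wz": 0}, {"gripper": 0, "tx": 0, "ty": 0, "tz": 0, "wx": 0, "wy": 0, "wz": 0}])

```text
t: 20.18
tcp_pos: [0.5612, -0.3592, 0.0665]
tool_rot: [-0.0, 1.0, -0.03, -0.0]
force: [-0.3, 1.4, -0.4]
gripper_width: 0.0127
```

```bash
python3 - <<'E'
from h import *
s=r.observe(); print(s['t'],s['tcp_pos'],s['tool_rot'],s['force'],s['gripper_width'])
snap('side','s16.png');snap('wrist','w16.png')
im=cv2.imread('pics/s16.png'); cv2.imwrite('pics/s16z.png',cv2.resize(im[80:220,200:350],None,fx=4,fy=4,interpolation=cv2.INTER_CUBIC))
im=cv2.imread('pics/w16.png'); cv2.imwrite('pics/w16z.png',cv2.resize(im[75:255,215:335],None,fx=5,fy=3,interpolation=cv2.INTER_CUBIC))
E
```

```text
20.1833 [ 0.56117146 -0.35919299  0.06650643] [-2.39267579e-04  9.99553550e-01 -2.98758058e-02 -2.82252620e-04] [-0.33321521  1.42356277 -0.39782559] 0.01266115294689807
```

View pics/s16z.png

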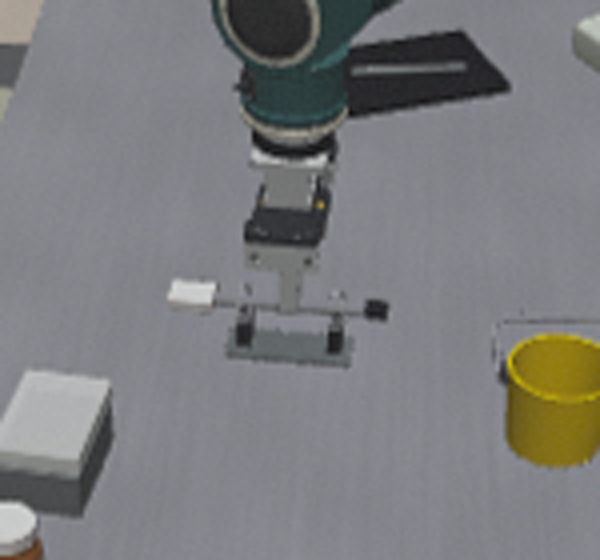

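View pics/w16z.png

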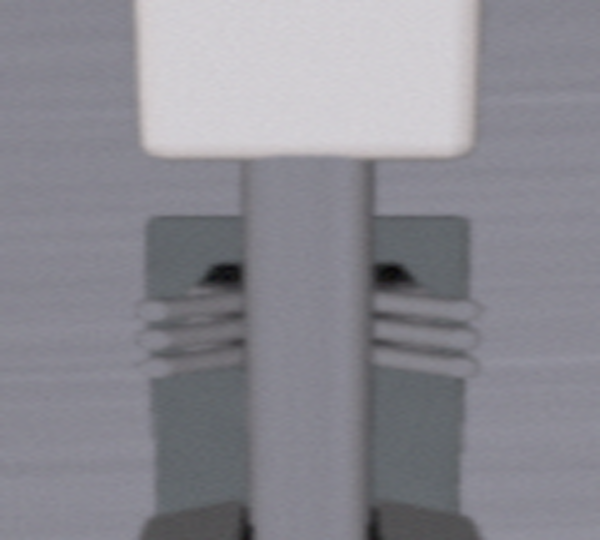

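The shaft sits centred between the spring fingers of both clips. I'll press it down.

carry_out(series=[{"gripper": 0, "tx": 0, "ty": 0, "tz": 2, "wx": 0, "wy": 0, "wz": 0}, {"gripper": 0, "tx": 0, "ty": 0, "tz": 2, "wx": 0, "wy": 0, "wz": 0}, {"gripper": 0, "tx": 0, "ty": 0, "tz": 2, "wx": 0, "wy": 0, "wz": 0}, {"gripper": 0, "tx": 0, "ty": 0, "tz": 2, "wx": 0, "wy": 0, "wz": 0}, {"gripper": 0, "tx": 0, "ty": 0, "tz": 2, "wx": 0, "wy": 0, "wz": 0}, {"gripper": 0, "tx": 0, "ty": 0, "tz": 1, "wx": 0, "wy": 0, "wz": 0}, {"gripper": 0, "tx": 0, "ty": 0, "tz": 0, "wx": 0, "wy": 0, "wz": 0}, {"gripper": 0, "tx": 0, "ty": 0, "tz": 0, "wx": 0, "wy": 0, "wz": 0}])

```text
t: 20.95
tcp_pos: [0.561, -0.3594, 0.0557]
tool_rot: [-0.0, 1.0, -0.03, -0.0]
force: [-1.4, 1.2, -2.8]
gripper_width: 0.0125
```

carry_out(series=[{"gripper": 0, "tx": 0, "ty": 0, "tz": 1, "wx": 0, "wy": 0, "wz": 0}, {"gripper": 0, "tx": 0, "ty": 0, "tz": 1, "wx": 0, "wy": 0, "wz": 0}, {"gripper": 0, "tx": 0, "ty": 0, "tz": 0, "wx": 0, "wy": 0, "wz": 0}, {"gripper": 0, "tx": 0, "ty": 0, "tz": 0, "wx": 0, "wy": 0, "wz": 0}])

```text
t: 21.28
tcp_pos: [0.5613, -0.3595, 0.0551]
tool_rot: [0.0, 1.0, -0.03, -0.0]
force: [-6.2, 4.5, 16.0]
gripper_width: 0.0124
```

```bash
python3 - <<'E'
from h import *
s=r.observe(); print(s['t'],s['tcp_pos'],s['force'],s['moment'],s['gripper_width'])
snap('side','s17.png');snap('wrist','w17.png')
im=cv2.imread('pics/s17.png'); cv2.imwrite('pics/s17z.png',cv2.resize(im[120:190,220:320],None,fx=6,fy=6,interpolation=cv2.INTER_CUBIC))
im=cv2.imread('pics/w17.png'); cv2.imwrite('pics/w17z.png',cv2.resize(im[75:255,215:335],None,fx=5,fy=3,interpolation=cv2.INTER_CUBIC))
E
```

```text
21.2833 [ 0.56126193 -0.35949308  0.05509011] [-6.19476976  4.54796803 15.96107411] [ 1.05516671  1.73714315 -0.04812644] 0.01238090184955819
```

View pics/s17z.png

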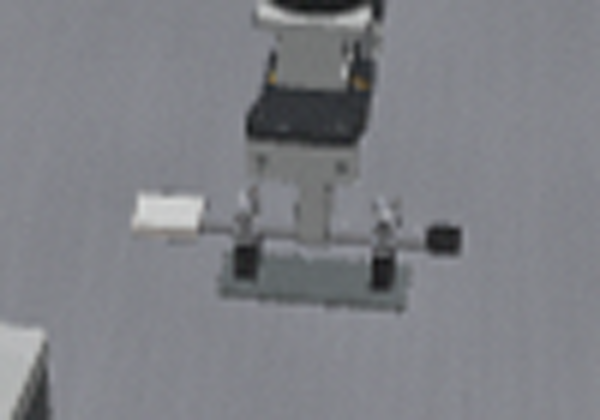

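View pics/w17z.png

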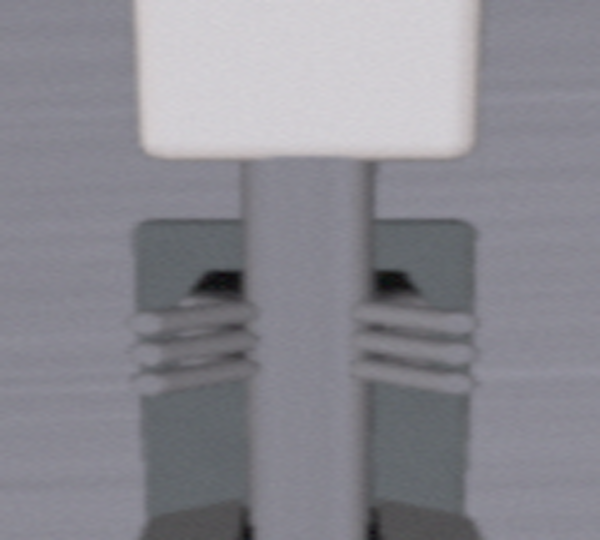

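The spring fingers now overlap the shaft. Pressing further raised the force to 16 N with no travel, so it has hit its stop. I'll ease off, let go and rise.

carry_out(series=[{"gripper": 0, "tx": 0, "ty": 0, "tz": -1.5, "wx": 0, "wy": 0, "wz": 0}, {"gripper": 0, "tx": 0, "ty": 0, "tz": 0, "wx": 0, "wy": 0, "wz": 0}, {"gripper": 30, "tx": 0, "ty": 0, "tz": 0, "wx": 0, "wy": 0, "wz": 0}, {"gripper": 40, "tx": 0, "ty": 0, "tz": 0, "wx": 0, "wy": 0, "wz": 0}, {"gripper": 40, "tx": 0, "ty": 0, "tz": 0, "wx": 0, "wy": 0, "wz": 0}, {"gripper": 40, "tx": 0, "ty": 0, "tz": 0, "wx": 0, "wy": 0, "wz": 0}, {"gripper": 40, "tx": 0, "ty": 0, "tz": -10, "wx": 0, "wy": 0, "wz": 0}, {"gripper": 40, "tx": 0, "ty": 0, "tz": -25, "wx": 0, "wy": 0, "wz": 0}, {"gripper": 40, "tx": 0, "ty": 0, "tz": -35, "wx": 0, "wy": 0, "wz": 0}, {"gripper": 40, "tx": -20, "ty": 0, "tz": -35, "wx": 0, "wy": 0, "wz": 0}, {"gripper": 40, "tx": -35, "ty": 0, "tz": -35, "wx": 0, "wy": 0, "wz": 0}, {"gripper": 40, "tx": -20, "ty": 0, "tz": -20, "wx": 0, "wy": 0, "wz": 0}, {"gripper": 40, "tx": 0, "ty": 0, "tz": 0, "wx": 0, "wy": 0, "wz": 0}, {"gripper": 40, "tx": 0, "ty": 0, "tz": 0, "wx": 0, "wy": 0, "wz": 0}, {"gripper": 40, "tx": 0, "ty": 0, "tz": 0, "wx": 0, "wy": 0, "wz": 0}])

```text
t: 22.63
tcp_pos: [0.4922, -0.3551, 0.2101]
tool_rot: [0.0, 1.0, -0.03, 0.0]
force: [-0.3, 0.2, -0.4]
gripper_width: 0.0401
```

```bash
python3 - <<'E'
from h import *
import pickle
s=r.observe(); print(s['t'],s['tcp_pos'],s['force'],s['gripper_width']); pickle.dump(s,open('s18.pkl','wb'))
snap('side','s18.png');snap('wrist','w18.png');snap('top','t18.png')
im=cv2.imread('pics/s18.png'); cv2.imwrite('pics/s18z.png',cv2.resize(im[130:350,180:330],None,fx=2.7,fy=2.7,interpolation=cv2.INTER_CUBIC))
E
```

```text
22.6333 [ 0.492243   -0.35509454  0.21005182] [-0.26051933  0.15880133 -0.41483121] 0.040117838570193826
```

View pics/s18z.png

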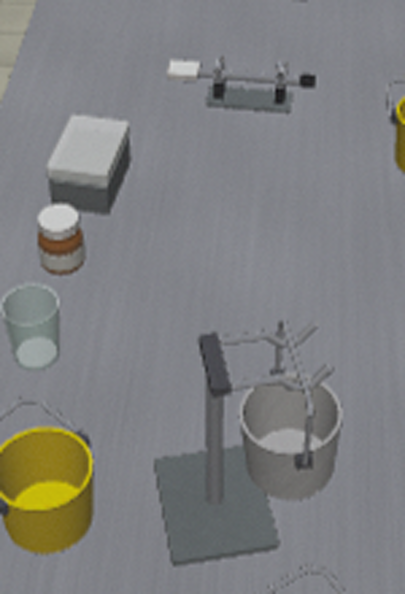

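View pics/w18.png

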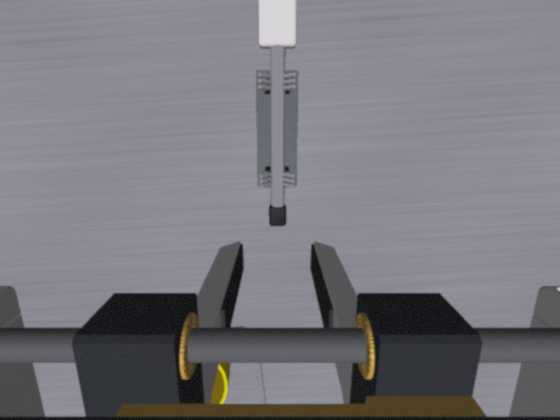

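View pics/t18.png

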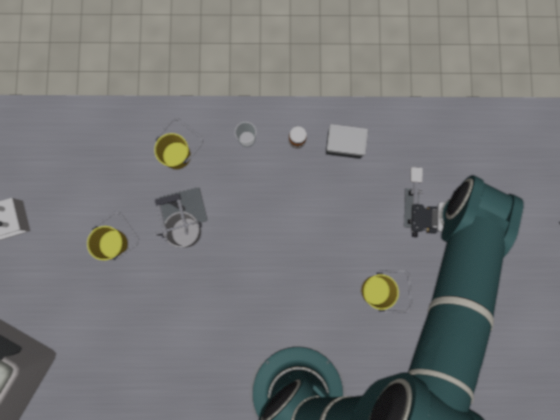

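```bash
python3 - <<'E'
from h import *
import pickle
s=pickle.load(open('s18.pkl','rb')); T=wristT(s); Tt=tool(s)
im=cv2.imread('pics/w18.png'); cv2.imwrite('pics/w18z.png',cv2.resize(im[35:235,240:315],None,fx=5,fy=3,interpolation=cv2.INTER_CUBIC))
e=[onz('wrist',277.5,46,.045,T),onz('wrist',277.5,207,.045,T)]; print(e,np.linalg.norm(e[0]-e[1]),(e[0]+e[1])/2,np.arctan2(*(e[0]-e[1])[1::-1]))
E
```

```text
[array([ 0.63635459, -0.36538618,  0.045     ]), array([ 0.48416296, -0.35644628,  0.045     ])] 0.1524539751167867 [ 0.56025877 -0.36091623  0.045     ] -0.05867366015034048
```

View pics/w18z.png

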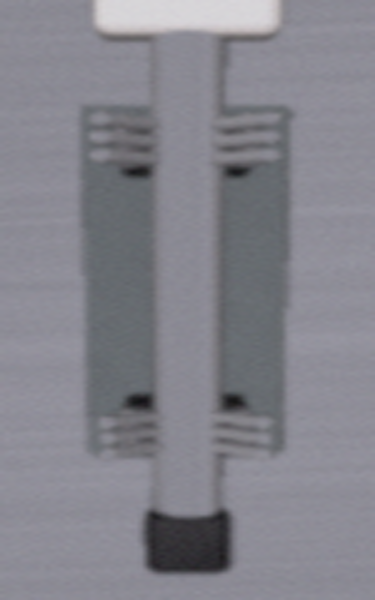

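Both clips wrap the shaft, its middle is at (0.560, −0.361), and the pail is hanging at rest. Handing in.

```bash
python3 - <<'E'
from h import *
print(r.observe()['t']); print(r.finish_job())
E
```

```text
22.7833
the job is handed in; nothing more can be done
None
```

The pail now hangs by its bail on the hanger stand and the paddle is snapped into the clip rail. I handed the job in at 22.8 s; no verdict came back.

**What I did**
- **Pail:** I gripped the folded bail's bar lightly, swung it upright and let the pail settle on the bench. Then I regripped, lifted it, brought it in from the −x side, lowered it into both dips and let go.
- **Paddle:** I gripped the shaft at its middle, laid it over the rail and pressed until it stopped (about 16 N), then released it.

**Last checks**
- **Pail:** the side and top pictures show it upright, with the bar in the dips of both prongs. When I lowered it, the weight passed from the gripper to the stand.
- **Shaft:** the spring fingers of both clips overlap it. Its middle measures (0.560, −0.361), about 1 mm from my estimate of the seat. Its angle is −0.059 rad, against −0.061 to −0.085 measured for the rail.
- **Gripper and bystanders:** the gripper was clear, with the arm's force reading below 0.5 N. The beaker, jar and tip box sit at the same image positions as at the start.

**What went wrong on the way:** partway through swinging the bail, the grip pushed along its arms. The pail tipped by roughly 10° (judged by eye) and slid about 13 mm. I backed off and it was standing flat again before the bail reached upright.

**Not measured:** I judged the bail's final angle and the hung pail's angle from pictures, not from any reading.

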